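# Transfer a job's toolholders to the machine carrier in order of use

### The arm

A 7-joint arm with a two-finger parallel gripper is mounted at the origin on a cart in front of the work surface, level with it; the furniture and walls round the work are solid. World frame = base frame: x ahead of the robot, y to its left, z up, the work surface at z = 0. Lengths are in mm, angles in rad, forces in N, time in s.
With the tool pointing down it reaches from about 400 to 850 mm from the base axis. Payload 4.5 kg.
Tool frame: the origin (TCP) lies between the finger pads; the fingertips stand 19 mm ahead of it and the grasp point (between the pads) is the TCP; y points along the fingers, x is the direction in which the jaws open and shut, and the axes are right-handed (so a half turn about y gives the same grasp; the last joint's range is limited). The gripper opens to 88 mm and grips with 3 to 60 N. Pads are 18 mm wide; open, the fingers measure 123 mm over their backs; the gripper's body (75 mm by 187 mm) begins 45 mm behind the grasp point.
Start: joints at [-1.273, 0.689, -0.195, 1.565, 0.157, 0.902, -0.215], TCP at [162.948, 603.407, 257.743] pointing down, gripper open.
Joint ranges: [-3.01, 3.01], [-0.46, 2.08], [-1.47, 1.51], [0.13, 2.56], [-1, 4.14], [0.04, 2.09], [-2.66, 2.66]. Speed limits (rad/s): [2.57, 2.57, 3.14, 3.14, 3.14, 3.14, 3.14].

### API

Orientations are given as [roll, pitch, yaw] about the fixed x, y, z axes, in that order (R = Rz(yaw) Ry(pitch) Rx(roll)).
In Python, from workcell import env gives the robot as it stands.
- The arm moves only by the shell command python3 -m inch 'ROWS'. ROWS is JSON, a list of rows, each a list of 3 entries, a list of its own where there are three numbers: the shift along the tool's x, y, z in cm, then the turn, a rotation vector about the tool's x, y, z in rad, then the opening, from 0 (shut) to 1 (fully open). A call has exactly 5 rows; each row shifts and turns the pose as measured when the row begins, along the tool's axes as they then stand; what a row does not reach is not made up. A row lasts 1/10 s, in which the tool goes at most 50 mm and 8.59 degrees, less where a joint would pass 70% of its speed; a pose out of reach is approached as far as the arm can. A call with a gripper value outside its range is refused whole. The fingers move at their own pace and stop on an object; the grip force is fixed at half the most. Time passes only in rows, so rows that do not move let the fingers close, or fill a call up. It gives the time, the measured TCP pose, the force and the opening at its end, in the units of the state.
- env.get_state(): the state, without advancing time (a new reading comes with each control period).
- env.camera(name): name is "side" or "top" or "wrist"; returns the picture (384x512x3 uint8, red, green, blue); there is no depth.
- env.calibration(name): a dict with "intrinsics" (3x3 intrinsics, pixels), "R" (3x3) and "t" (3): a world point X has camera coordinates R X + t. Camera axes: x right, y down, z forward; pixel columns grow to the right and rows downward; lengths in mm; the calibration is good to about 2 mm. The wrist camera is an equidistant fisheye: a pixel r from the principal point sees the ray r / f radians off the axis. A picture is of the moment at which its call begins: read the wrist's pose just before it. calibration takes no time and is no camera call; for the wrist camera it gives the pose at the moment of the call.
- env.job_done(): hands the job in, once; it reports no verdict.
The state is a dict: "time_s": time; "q": joint angles; "dq": joint speeds; "joint_torque": joint torques, N m; "tool_pos": TCP position; "tcp_rot": TCP orientation; "ft_force": force on the tool from outside, world axes, zero at the start; "ft_torque": the same for the moment, N m; "gripper_width": opening from 0.0 (shut) to 1.0 (fully open).
Only numpy, scipy, OpenCV 4.12 (cv2) and the standard library are available. Lean on these libraries where they do the work, as an engineer would, in place of code of your own. Each camera call takes 0.05 s, during which the arm holds its last target. There are 200 camera calls.

### The job

The next job's four toolholders stand in the aluminium setting rack in order of use, first one on the left as the robot sees them. Move them to the empty blue carrier in the same order, the first one in the pocket next to the carrier's red end cap and the rest following along the row, each seated fully down in its pocket. Keep every holder upright throughout, do not let one fall, and lower each all the way before you let go.

Things in the scene. Friction and masses are not known exactly. Their poses are not given: they have to be found in the camera images.
- holder_blue_nut (a point): Upright steel toolholder, blue ring, thin brass-coloured drill on top; round about z, 0.45 kg. Point: on its axis, where the dark 34 mm round nut is gripped (nut from 23 mm below to 18 mm above; cutter to 40 mm above). Flange with the ring on it: 46 mm across, from 23 to 38 mm below; its underside sits on a pocket rim. Then a taper 32 to 20 mm, 42 mm long, and a 12 mm knob; lowest point 96 mm below.
- holder_yellow_nut (a point): Upright steel toolholder, yellow ring, bright steel end mill on top; round about z, 0.45 kg. Point: on its axis, where the dark 34 mm round nut is gripped (nut from 23 mm below to 18 mm above; cutter to 40 mm above). Flange with the ring on it: 46 mm across, from 23 to 38 mm below; its underside sits on a pocket rim. Then a taper 32 to 20 mm, 42 mm long, and a 12 mm knob; lowest point 96 mm below.
- holder_green_nut (a point): Upright steel toolholder, green ring, brass-coloured conical countersink on top; round about z, 0.45 kg. Point: on its axis, where the dark 34 mm round nut is gripped (nut from 23 mm below to 18 mm above; cutter to 40 mm above). Flange with the ring on it: 46 mm across, from 23 to 38 mm below; its underside sits on a pocket rim. Then a taper 32 to 20 mm, 42 mm long, and a 12 mm knob; lowest point 96 mm below.
- holder_orange_nut (a point): Upright steel toolholder, orange ring, edge-finder stylus with a red ball on top; round about z, 0.45 kg. Point: on its axis, where the dark 34 mm round nut is gripped (nut from 23 mm below to 18 mm above; cutter to 40 mm above). Flange with the ring on it: 46 mm across, from 23 to 38 mm below; its underside sits on a pocket rim. Then a taper 32 to 20 mm, 42 mm long, and a 12 mm knob; lowest point 96 mm below.
- pocket_blue: Black pocket of the aluminium setting rack in which the holder with the blue ring stands at the start (fixed). Origin: centre of its mouth at the rim, 66 mm above the table; z up, y along the row to the robot's left (within 0.15 rad), x across. The four form a straight row 60 mm apart.
- pocket_yellow: Black pocket of the aluminium setting rack in which the holder with the yellow ring stands at the start (fixed). Origin: centre of its mouth at the rim, 66 mm above the table; z up, y along the row to the robot's left (within 0.15 rad), x across. The four form a straight row 60 mm apart.
- pocket_green: Black pocket of the aluminium setting rack in which the holder with the green ring stands at the start (fixed). Origin: centre of its mouth at the rim, 66 mm above the table; z up, y along the row to the robot's left (within 0.15 rad), x across. The four form a straight row 60 mm apart.
- pocket_orange: Black pocket of the aluminium setting rack in which the holder with the orange ring stands at the start (fixed). Origin: centre of its mouth at the rim, 66 mm above the table; z up, y along the row to the robot's left (within 0.15 rad), x across. The four form a straight row 60 mm apart.
- carrier: Blue machine carrier (fixed), a channel 76 mm wide, 240 mm long, with four empty grey pockets in a row. Origin: on the table under its middle; y along the row, x across, z up. Pocket centres at y = -90, -30, 30, 90 mm. Rims 66 mm above the table, holes round, 35 mm, open down to 2 mm above the table. A seated holder's nut point is 104 mm above the table.
- red_end: Red end cap of the carrier (fixed), 82 x 12 mm, 70 mm high, at either the +y or the -y end of the carrier, 126 mm from its middle; the other end has a black cap. It marks the first pocket, whose centre is 36 mm from the cap's. Origin: on the table under the cap's centre; axes parallel to the carrier's.

How it is judged:
By the outcome, as a careful person would: the job done as asked, in the order asked, and still so for the second after the job is handed in, with the robot touching nothing.
It also fails if it takes over 115 s, if anything falls off the work surface, if the arm or the gripper's body presses on something with over 40 N, if the wrist force passes 120 N, or if a joint passes its speed limit or range.

## Working session

There is one attempt and no reset: what is moved stays moved. The work goes in short steps, Python scripts to look and compute and a shell command to move; the robot and the scene stay as the last step left them, time stands still between calls to the robot, and variables do not carry over. Pictures are saved under pics/ and viewed, about 12 in all and at most 16, crops included, and the job is handed in when it is done.

```bash
mkdir -p pics; ls; python3 - <<'E'
from workcell import env
import cv2,json
s=env.get_state();print({k:s[k] for k in('time_s','tool_pos','tcp_rot','gripper_width')})
for n in('top','side'):
    im=env.camera(n);cv2.imwrite(f'pics/{n}0.png',im[:,:,::-1]);c=env.calibration(n);print(n,c)
E
```

```text
pics
{'time_s': 0.0, 'tool_pos': array([162.88923043, 602.78773888, 256.9136981 ]), 'tcp_rot': array([-1.57092915,  0.00181172,  1.30704518]), 'gripper_width': 1.0004903573217843}
top {'intrinsics': array([[402.72224627,   0.        , 244.91555178],
       [  0.        , 402.72224627, 184.72879147],
       [  0.        ,   0.        ,   1.        ]]), 'R': array([[-0.02130006, -0.99977159,  0.00175494],
       [-0.98097617,  0.02056078, -0.1930363 ],
       [ 0.19295613, -0.00583324, -0.98119005]]), 't': array([-22.89212137, 563.5461863 , 853.13052186])}
side {'intrinsics': array([[438.79145187,   0.        , 258.62015772],
       [  0.        , 438.79145187, 200.13517748],
       [  0.        ,   0.        ,   1.        ]]), 'R': array([[ 0.84389229, -0.53649962, -0.00373759],
       [-0.34358536, -0.5350692 , -0.77178368],
       [ 0.41206178,  0.65258648, -0.63587418]]), 't': array([-489.92342153,  231.68999621, 1026.1390198 ])}
```

View pics/top0.png

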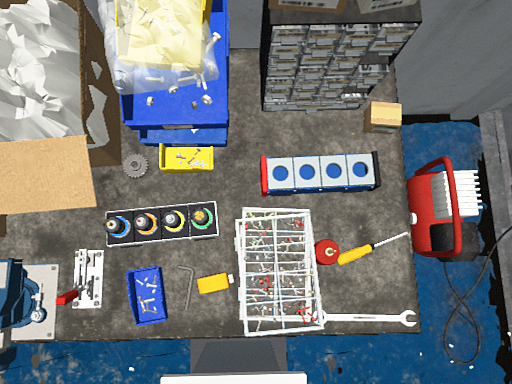

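View pics/side0.png

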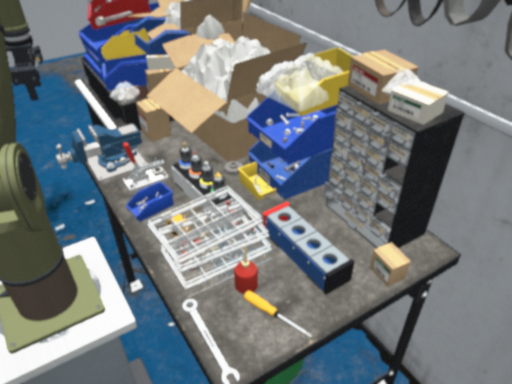

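The top view shows the rack at about (105-217, 205-245), with blue at the left (118,225), then orange, yellow and green. The carrier is at (262-380, 150-193) with its red cap at the left (+y). The side view agrees on the cap. Next I'll zoom in and measure.

```bash
cat > h.py <<'E'
import numpy as np, cv2
from workcell import env
def cast(cal,px,z):
    """pixel -> world point on the plane at height z (pinhole cameras)"""
    K,R,t=cal['intrinsics'],cal['R'],np.array(cal['t'])
    d=R.T@np.linalg.solve(K,[px[0],px[1],1.]); c=-R.T@t
    return c+d*(z-c[2])/d[2]
def proj(cal,X):
    p=cal['intrinsics']@(cal['R']@np.array(X,float)+cal['t']); return p[:2]/p[2]
E
python3 - <<'E'
from h import *
a=cv2.imread('pics/top0.png')
c1=cv2.resize(a[195:250,95:225],None,fx=6,fy=6,interpolation=cv2.INTER_CUBIC)
c2=cv2.resize(a[95:200,255:385],None,fx=6,fy=6,interpolation=cv2.INTER_CUBIC)
cv2.imwrite('pics/c1.png',c1)
cal=env.calibration('top')
hsv=cv2.cvtColor(a,cv2.COLOR_BGR2HSV)
m=cv2.inRange(hsv,(100,120,60),(125,255,255))
m[:150]=0;m[195:]=0;m[:,:268]=0;m[:,375:]=0
for c in cv2.findContours(m,cv2.RETR_EXTERNAL,cv2.CHAIN_APPROX_NONE)[0]:
    if cv2.contourArea(c)>60:
        e=cv2.fitEllipse(c);print('hole',np.round(e[0],1),np.round(e[1],1),cast(cal,e[0],66).round(1))
rd=cv2.inRange(hsv,(0,150,80),(8,255,255))|cv2.inRange(hsv,(172,150,80),(180,255,255))
rd[:150]=0;rd[200:]=0;rd[:,:255]=0;rd[:,275:]=0
ys,xs=np.nonzero(rd);print('red',xs.mean(),ys.mean(),cast(cal,(xs.mean(),ys.mean()),70))
# rack corners by contour of black/alu: view
for p in [(262,108),(365,108),(263,20)]:print('drawer',p,[cast(cal,p,z).round() for z in(0,150,)])
# holder nut tops predicted from the eye
for p in [(118,225),(145,221),(173,218),(202,215)]: print(cast(cal,p,122).round())
E
```

```text
hole [318.1 189.5] [  4.7 142.3] [ 546.5 -197.    66. ]
hole [279.9 173.3] [13.3 14.3] [ 585.1 -113.5   66. ]
hole [306.4 172. ] [12.9 14.1] [ 586.9 -173.2   66. ]
hole [333.1 170.7] [12.6 14.4] [ 588.7 -233.1   66. ]
hole [359.1 169.5] [11.9 14.2] [ 590.2 -291.7   66. ]
red 263.6192468619247 175.85355648535565 [579.23523288 -76.76837735  70.        ]
drawer (262, 108) [array([767., -82.,   0.]), array([707., -73., 150.])]
drawer (365, 108) [array([ 762., -338.,    0.]), array([ 703., -289.,  150.])]
drawer (263, 20) [array([1010.,  -92.,    0.]), array([911., -82., 150.])]
[471. 227. 122.]
[478. 172. 122.]
[483. 115. 122.]
[488.  55. 122.]
```

View pics/c1.png

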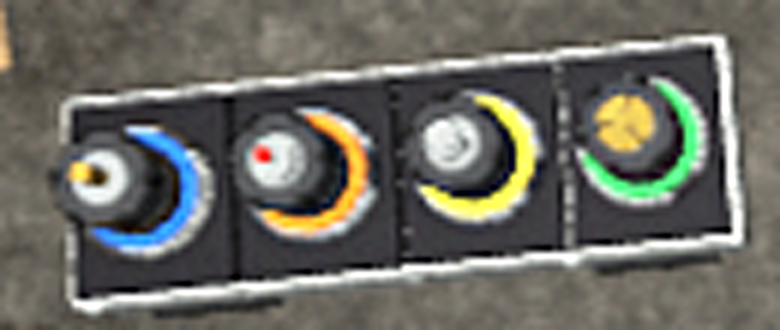

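Left to right, the rack holds blue, orange, yellow and green. Crop corners of the rack rim: (68,103), (722,42), (742,240), (78,305). The blue patches in the holes look smaller than 35 mm, so I'll check those.

```bash
python3 - <<'E'
from h import *
a=cv2.imread('pics/top0.png');cal=env.calibration('top')
cv2.imwrite('pics/c2.png',cv2.resize(a[140:200,255:385],None,fx=6,fy=6,interpolation=cv2.INTER_CUBIC))
C=[cast(cal,(95+u/6,195+v/6),66) for u,v in[(68,103),(722,42),(742,240),(78,305)]]
print(np.round(C,1),np.mean(C,0).round(1))
# rings: coloured mask, circle through outer pixels: min enclosing of back-projected at z~74
hsv=cv2.cvtColor(a,cv2.COLOR_BGR2HSV)
for n,(l,h),x0,x1 in[('b',(100,115),105,133),('o',(10,20),133,161),('y',(24,33),161,189),('g',(50,75),189,220)]:
    m=cv2.inRange(hsv,(l,110,90),(h,255,255));m[:205]=0;m[240:]=0;m[:,:x0]=0;m[:,x1:]=0
    c=max(cv2.findContours(m,cv2.RETR_EXTERNAL,cv2.CHAIN_APPROX_NONE)[0],key=cv2.contourArea)[:,0]
    P=np.array([cast(cal,p,81)[:2] for p in c],np.float32)
    print(n,cv2.minEnclosingCircle(P))
for n in('top','side'):
    k=env.calibration(n);print(n,(-k['R'].T@k['t']).round())
for y in(-90,0):print(proj(cal,[587,-202+y,66]))
E
```

```text
[[505.7 270.8  66. ]
 [523.3  31.4  66. ]
 [450.6  24.7  66. ]
 [432.4 263.9  66. ]] [478.  147.7  66. ]
b ((472.33685302734375, 239.28622436523438), 21.665849685668945)
o ((478.5243225097656, 176.3389892578125), 19.773014068603516)
y ((482.5240173339844, 120.35623168945312), 21.02627944946289)
g ((487.0680847167969, 60.111576080322266), 20.41313934326172)
top [388. -29. 946.]
side [  70. -809.  829.]
[359.33555172 170.89473808]
[319.26462678 171.71213964]
```

View pics/c2.png

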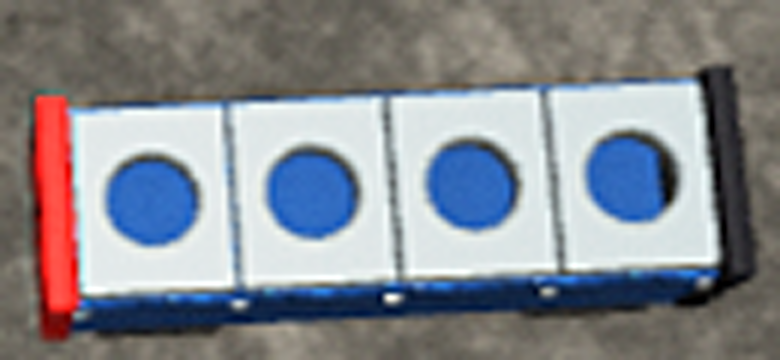

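Holes in the carrier appear with a dark far wall. I'll fit the whole non-white ellipse instead, and check it against the side view.

```bash
python3 - <<'E'
from h import *
S=6
for n,(u0,v0,u1,v1) in{'top':(255,145,385,200),'side':(262,200,355,292)}.items():
    a=cv2.imread(f'pics/{n}0.png')[v0:v1,u0:u1];cal=env.calibration(n)
    a=cv2.resize(a,None,fx=S,fy=S,interpolation=cv2.INTER_CUBIC)
    hsv=cv2.cvtColor(a,cv2.COLOR_BGR2HSV)
    w=cv2.inRange(hsv,(0,0,130),(180,75,255))
    w=cv2.morphologyEx(w,cv2.MORPH_CLOSE,np.ones((5,5)))
    cs,h=cv2.findContours(w,cv2.RETR_CCOMP,cv2.CHAIN_APPROX_NONE)
    for c,hh in zip(cs,h[0]):
        if hh[3]>=0 and cv2.contourArea(c)>1200:
            e=cv2.fitEllipse(c);p=((e[0][0]+.5)/S-.5+u0,(e[0][1]+.5)/S-.5+v0)
            print(n,np.round(p,1),np.round(np.array(e[1])/S,1),cast(cal,p,66).round(1))
E
```

```text
top [279.9 172.9] [15.4 15.7] [ 586.  -113.6   66. ]
top [306.6 171.7] [15.4 15.7] [ 587.7 -173.6   66. ]
top [333.3 170.3] [15.2 15.9] [ 589.6 -233.6   66. ]
top [359.9 169. ] [15.2 16. ] [ 591.3 -293.5   66. ]
side [329.4 258.7] [ 9.9 13.7] [ 588.9 -297.9   66. ]
side [313.2 243.7] [ 9.2 13.1] [ 587.2 -238.1   66. ]
side [298.  229.8] [ 8.6 12.5] [ 585.4 -178.2   66. ]
side [284.  216.6] [ 7.5 11.8] [ 584.6 -118.1   66. ]
```

```bash
cat >> h.py <<'E'
from scipy.spatial.transform import Rotation as Ro
def to(X=None,yaw=None):
    """print pose and what remains to X in tool cm, and the turn about tool y"""
    s=env.get_state();p=np.array(s['tool_pos']);R=Ro.from_euler('xyz',s['tcp_rot']).as_matrix()
    print('t',round(s['time_s'],2),'p',p.round(1),'rot',np.round(s['tcp_rot'],3),'F',np.round(s['ft_force'],1),'w',round(s['gripper_width'],3))
    if X is not None: print('  shift cm',(R.T@(np.array(X)-p)/10).round(2))
    if yaw is not None:
        D=Ro.from_euler('xyz',[-np.pi/2,0,yaw]).as_matrix();print('  turn',Ro.from_matrix(R.T@D).as_rotvec().round(3))
E
python3 - <<'E'
from h import *
T,S=env.calibration('top'),env.calibration('side')
P=[c['intrinsics']@np.c_[c['R'],c['t']] for c in(T,S)]
for a,b in[((97,207),(207,125)),((145,130),(262,150))]:
    x=cv2.triangulatePoints(*P,np.float64(a),np.float64(b))[:,0];print((x[:3]/x[3]).round())
print(proj(S,[471,237,104]),proj(S,[485,58,104]))
to([400,180,330],.05)
E
python3 -m inch '[[[0,-2,0],[0,0.15,0],1],[[0,-2,0],[0,0.15,0],1],[[0,-2,0],[0,0.15,0],1],[[0,-2,0],[0,0.15,0],1],[[0,0,0],[0,0.15,0],1]]'
python3 -m inch '[[[0,0,0],[0,0.15,0],1],[[0,0,0],[0,0.15,0],1],[[0,0,0],[0,0.15,0],1],[[0,0,0],[0,0.1,0],1],[[0,0,0],[0,0,0],1]]'
python3 -c "
from h import *;to([400,180,330],.05)"
```

```text
[527. 240. 182.]
[704. 189.  60.]
[184.8633286 154.13026  ] [217.53613557 183.19164102]
t 0.1 p [162.9 602.9 257. ] rot [-1.571  0.002  1.307] F [-0.4  0.8  0.3] w 0.998
  shift cm [-34.65  -7.24 -33.92]
  turn [ 1.000e-03  1.257e+00 -1.000e-03]
time_s: 0.6
tool_pos: [162.7, 600.8, 336.3]
tcp_rot: [-1.577, 0.008, 0.551]
ft_force: [-0.6, -0.0, 0.7]
gripper_width: 1.0
time_s: 1.1
tool_pos: [161.9, 599.7, 335.1]
tcp_rot: [-1.584, 0.004, -0.004]
ft_force: [0.1, 0.0, -0.2]
gripper_width: 0.998
t 1.1 p [161.9 599.7 335.1] rot [-1.584  0.004 -0.004] F [ 0.1  0.  -0.2] w 0.998
  shift cm [ 23.99   0.96 -41.86]
  turn [ 0.013 -0.054 -0.004]
```

The flap of the cardboard box may reach (527,240,182), close to where the hand works on the blue holder. I'll move above the rack and look with the wrist camera.

```bash
python3 -m inch '[[[2.4,0,-4.2],[0,0,0],1],[[2.4,0,-4.2],[0,0,0],1],[[2.4,0,-4.2],[0,0,0],1],[[2.4,0,-4.2],[0,0,0],1],[[2.4,0,-4.2],[0,0,0],1]]'|head -3
python3 -m inch '[[[2.4,0,-4.2],[0,0,0],1],[[2.4,0,-4.2],[0,0,0],1],[[2.4,0,-4.2],[0,0,0],1],[[2.4,0,-4.2],[0,0,0],1],[[2.4,0,-4.2],[0,0,0],1]]'|head -3
python3 -m inch '[[[0,0,0],[0.013,0,0],1],[[0,0,0],[0,0,0],1],[[0,0,0],[0,0,0],1],[[0,0,0],[0,0,0],1],[[0,0,0],[0,0,0],1]]'|head -3
python3 - <<'E'
from h import *
to([400,180,330],.05)
c=env.calibration('wrist');im=env.camera('wrist');cv2.imwrite('pics/w1.png',im[:,:,::-1])
s=env.camera('side');cv2.imwrite('pics/s1.png',s[:,:,::-1])
np.savez('w1.npz',**c);print(c['intrinsics'],(-c['R'].T@c['t']).round(),c['R'].round(3))
cv2.imwrite('pics/m1.png',np.hstack([im[:,:,::-1],cv2.resize(s[:200,100:320],None,fx=1.3,fy=1.92)[:,:,::-1]]))
E
```

```text
time_s: 1.6
tool_pos: [280.1, 390.0, 333.8]
tcp_rot: [-1.582, 0.007, 0.027]
time_s: 2.1
tool_pos: [409.3, 176.0, 335.6]
tcp_rot: [-1.582, 0.007, 0.044]
time_s: 2.6
tool_pos: [410.9, 171.6, 335.5]
tcp_rot: [-1.571, 0.006, 0.043]
t 2.6 p [410.9 171.6 335.5] rot [-1.571  0.006  0.043] F [-0.4 -0.2  0.3] w 1.002
  shift cm [-1.05  0.56  0.88]
  turn [-0.    -0.007 -0.006]
[[297.31863964   0.         255.10803922]
 [  0.         297.31863964 190.79115195]
 [  0.           0.           1.        ]] [409. 237. 462.] [[ 0.999  0.042 -0.006]
 [ 0.042 -0.966  0.257]
 [ 0.005 -0.257 -0.966]]
```

View pics/m1.png

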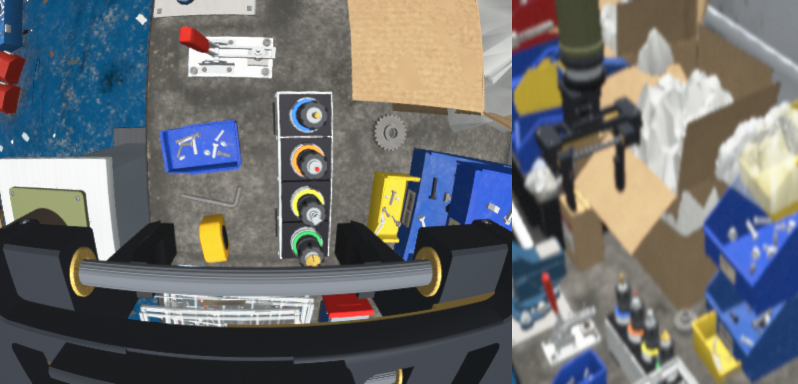

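The wrist view (right = +x, up = +y) shows the four rack holders at (310,115), (310,165), (312,213) and (312,258). The flap's lower left corner is at (350,103) and its right corner at (483,112). I'll triangulate both.

```bash
cat >> h.py <<'E'
def ray(cal,px):
    """wrist fisheye pixel -> origin, world direction"""
    K=cal['intrinsics'];v=np.array([px[0]-K[0,2],px[1]-K[1,2]])/K[0,0];r=np.hypot(*v)+1e-9
    return -cal['R'].T@cal['t'],cal['R'].T@np.r_[v/r*np.sin(r),np.cos(r)]
def wcast(cal,px,z):
    c,d=ray(cal,px);return c+d*(z-c[2])/d[2]
E
python3 - <<'E'
from h import *
w=dict(np.load('w1.npz'));T=env.calibration('top')
for a,b in[((350,103),(97,207)),((483,112),(88,135)),((350,103),(97,210)),((350,50),(50,210))]:
    c,d=ray(w,a);o=cast(T,b,0);c2=-T['R'].T@T['t'];e=(o-c2)/np.linalg.norm(o-c2)
    s=np.linalg.lstsq(np.c_[d,-e],c2-c,rcond=None)[0];print((c+s[0]*d).round(),(c2+s[1]*e).round())
# rings in the wrist image and rack corners
a=cv2.imread('pics/w1.png')
print('rack',[wcast(w,p,66).round(1)for p in[(277,92),(331,92),(333,262),(275,258)]])
hsv=cv2.cvtColor(a,cv2.COLOR_BGR2HSV)
for n,(l,h),v0,v1 in[('b',(100,115),94,136),('o',(8,20),136,182),('y',(24,33),182,228),('g',(50,75),228,262)]:
    m=cv2.inRange(hsv,(l,110,90),(h,255,255));m[:v0]=0;m[v1:]=0;m[:,:278]=0;m[:,330:]=0
    c=max(cv2.findContours(m,cv2.RETR_EXTERNAL,cv2.CHAIN_APPROX_NONE)[0],key=cv2.contourArea)[:,0]
    P=np.array([wcast(w,p,80)[:2] for p in c],np.float32);print(n,cv2.minEnclosingCircle(P))
E
```

```text
[502. 254. 170.] [502. 254. 170.]
[634. 263. 220.] [633. 260. 218.]
[499. 253. 178.] [495. 251. 177.]
[470. 285. 267.] [483. 294. 274.]
rack [array([434.6, 266.7,  66. ]), array([507.2, 272.4,  66. ]), array([536. ,  23.2,  66. ]), array([445.5,  28.7,  66. ])]
b ((473.74114990234375, 239.15316772460938), 20.86211395263672)
o ((478.2673645019531, 180.08377075195312), 20.81194305419922)
y ((482.81207275390625, 120.13017272949219), 21.059091567993164)
g ((488.0439147949219, 59.57895278930664), 21.209957122802734)
```

The flap corner is at about (502,254,170), tight against the blue holder. I'll take orange, yellow and green first (each to its own pocket), then blue last, with the tool leaning away from the flap. Orange first.

```bash
python3 -m inch '[[[2.2,2,0.3],[0,-0.03,0],0.65],[[2.2,4,0.3],[0,-0.03,0],0.65],[[2.2,4,0],[0,-0.01,0],0.65],[[0.3,2,0],[0,0,0],0.65],[[0,0,0],[0,0,0],0.65]]'
python3 - <<'E'
from h import *
to([478,178.5,200],.11)
s=env.camera('side');w=env.camera('wrist')
cv2.imwrite('pics/m2.png',np.hstack([cv2.resize(s[60:230,120:290],(384,384)),w[:,100:400]])[:,:,::-1])
E
```

```text
time_s: 3.2
tool_pos: [481.4, 189.0, 212.3]
tcp_rot: [-1.566, 0.001, 0.126]
ft_force: [-1.1, -0.9, 0.5]
gripper_width: 0.653
t 3.2 p [481.4 189.  212.3] rot [-1.566e+00  1.000e-03  1.260e-01] F [-1.1 -0.9  0.5] w 0.653
  shift cm [-0.47  1.23 -1.  ]
  turn [-0.005  0.016 -0.001]
```

View pics/m2.png

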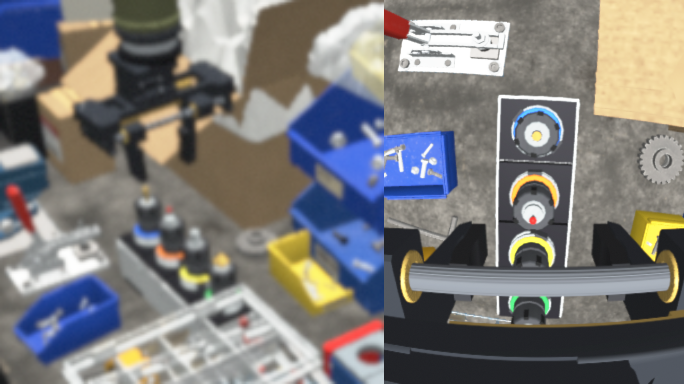

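The side view shows the fingers open above the blue and orange holders. In the wrist view the blue holder is almost end-on at wrist pixel (253,132) and orange is at (249,197). I'll refine from that.

```bash
python3 - <<'E'
from h import *
w=env.calibration('wrist')
print('cam',(-w['R'].T@w['t']).round())
print('blue nut top',wcast(w,(253,134),122).round(1),'ring',wcast(w,(253,131),80).round(1))
print('orange ring centre', wcast(w,(249,195),80).round(1),'nut top',wcast(w,(249,209),122).round(1))
print('rack L/R at blue',wcast(w,(214,98),66).round(1),wcast(w,(295,98),66).round(1))
to([478,178.5,106],.11)
E
python3 -m inch '[[[-0.45,1.2,-1.05],[-0.005,0.01,0],0.65],[[0,0,0],[0,0,0],0.65],[[0,0,0],[0,0,0],0.65],[[0,0,0],[0,0,0],0.65],[[0,0,0],[0,0,0],0.65]]'
```

```text
cam [474. 253. 342.]
blue nut top [475.3 239.2 122. ] ring [475.2 239.2  80. ]
orange ring centre [478.7 181.1  80. ] nut top [479.3 181.4 122. ]
rack L/R at blue [435.8 264.9  66. ] [509.8 274.1  66. ]
t 3.3 p [482.3 189.3 214.8] rot [-1.565 -0.003  0.125] F [0.3 0.4 0.4] w 0.648
  shift cm [-0.6  10.88 -1.08]
  turn [-0.006  0.015  0.003]
time_s: 3.8
tool_pos: [481.2, 181.5, 209.4]
tcp_rot: [-1.565, -0.014, 0.118]
ft_force: [-0.0, -0.3, 0.8]
gripper_width: 0.652
```

```bash
python3 -m inch '[[[-0.2,2.5,-0.2],[0,0,0.01],0.65],[[0,2.5,0],[0,0,0],0.65],[[0,1.5,0],[0,0,0],0.65],[[0,0,0],[0,0,0],0.65],[[0,0,0],[0,0,0],0.65]]' >/dev/null
python3 -c "
from h import *;to([478.8,179.2,106],.11)"
```

```text
t 4.3 p [483.  182.6 146.1] rot [-1.561 -0.012  0.12 ] F [-0.1  0.1  0.4] w 0.649
  shift cm [-0.51  4.   -0.32]
  turn [-0.01   0.011  0.012]
```

```bash
python3 -m inch '[[[-0.45,0.5,-0.3],[-0.01,0.01,0.012],0.65],[[0,1.5,0],[0,0,0],0.65],[[0,1.2,0],[0,0,0],0.65],[[0,0.3,0],[0,0,0],0.65],[[0,0,0],[0,0,0],0.65]]' >/dev/null
python3 -c "
from h import *;to([478.8,179.2,106],.11)"
```

```text
t 4.8 p [480.5 179.7 112.7] rot [-1.571 -0.005  0.109] F [-0.2 -0.1  0.2] w 0.652
  shift cm [-0.18  0.67 -0.04]
  turn [ 0.    -0.001  0.005]
```

Close on it, then lift straight up.

```bash
python3 -m inch '[[[-0.15,0.6,0],[0,0,0],0.65],[[0,0,0],[0,0,0],0.65],[[0,0,0],[0,0,0],0.3],[[0,0,0],[0,0,0],0.3],[[0,0,0],[0,0,0],0.3]]' 
python3 -m inch '[[[0,0,0],[0,0,0],0.3],[[0,0,0],[0,0,0],0.3],[[0,-0.3,0],[0,0,0],0.3],[[0,-1,0],[0,0,0],0.3],[[0,0,0],[0,0,0],0.3]]'
```

```text
time_s: 5.3
tool_pos: [479.4, 179.7, 107.4]
tcp_rot: [-1.571, -0.006, 0.109]
ft_force: [-4.7, -0.5, 2.5]
gripper_width: 0.401
time_s: 5.8
tool_pos: [478.4, 179.4, 120.7]
tcp_rot: [-1.571, -0.004, 0.109]
ft_force: [-0.5, -0.3, -4.3]
gripper_width: 0.379
```

Grasped and weight carried (−4.3 N). Lift and carry it.

```bash
python3 -m inch '[[[0,-4,0],[0,0,0],0.3],[[0,-4,0],[0,0,0],0.3],[[0,-4,0],[0,0,0],0.3],[[0,-3.5,0],[0,0,0],0.3],[[0,0,0],[0,0,0],0.3]]' | head -3
python3 -m inch '[[[1,0,-3],[0,0,0],0.3],[[1,0,-4.5],[0,0.02,0],0.3],[[1,0,-4.5],[0,0.02,0],0.3],[[1,0,-4.5],[0,0.02,0],0.3],[[1,0,-4.5],[0,0.02,0],0.3]]' | head -3
python3 -c "
from h import *;to([587,-175,285],.03)"
```

```text
time_s: 6.3
tool_pos: [476.7, 178.8, 280.0]
tcp_rot: [-1.573, 0.001, 0.109]
time_s: 6.8
tool_pos: [542.3, -21.2, 274.0]
tcp_rot: [-1.565, 0.009, 0.047]
t 6.8 p [542.3 -21.2 274. ] rot [-1.565  0.009  0.047] F [ 1.   0.4 -3.9] w 0.373
  shift cm [  3.73  -1.22 -15.57]
  turn [-0.005  0.017 -0.009]
```

```bash
python3 -m inch '[[[1,-0.4,-4],[-0.005,0.01,-0.009],0.3],[[1,-0.4,-4],[0,0,0],0.3],[[1,-0.3,-4],[0,0,0],0.3],[[0.3,0,-2],[0,0,0],0.3],[[0,0,0],[0,0,0],0.3]]' | head -3
python3 - <<'E'
from h import *
to([587,-175,285],.03)
c=env.calibration('wrist');im=env.camera('wrist');cv2.imwrite('pics/w3.png',im[:,:,::-1]);np.savez('w3.npz',**c)
cv2.imwrite('pics/s3.png',env.camera('side')[:,:,::-1])
E
```

```text
time_s: 7.3
tool_pos: [575.8, -174.7, 275.0]
tcp_rot: [-1.574, 0.015, 0.024]
t 7.3 p [ 575.8 -174.7  275. ] rot [-1.574  0.015  0.024] F [-0.9  0.1 -5.3] w 0.379
  shift cm [ 1.1  -1.02 -0.06]
  turn [ 0.003 -0.006 -0.015]
```

View pics/w3.png

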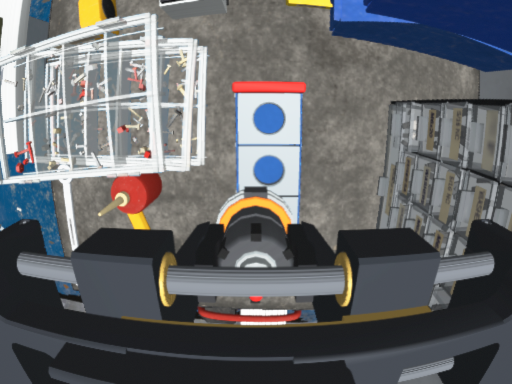

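The wrist view shows the red cap at (268,88), pocket 1 at (268,118), pocket 2 at (268,170), and the held orange holder upright below it. I'll fit the holes.

```bash
cat >> h.py <<'E'
def wholes(im,w,box,S=4,show=True):
    """carrier holes in the wrist picture: circle fit of back-projected inner contours of the grey plates"""
    u0,v0,u1,v1=box;a=cv2.resize(im[v0:v1,u0:u1],None,fx=S,fy=S,interpolation=cv2.INTER_CUBIC)
    g=cv2.inRange(cv2.cvtColor(a,cv2.COLOR_BGR2HSV),(0,0,130),(180,75,255))
    g=cv2.morphologyEx(g,cv2.MORPH_CLOSE,np.ones((5,5)))
    cs,h=cv2.findContours(g,cv2.RETR_CCOMP,cv2.CHAIN_APPROX_NONE)
    for c,hh in zip(cs,h[0]):
        if hh[3]>=0 and cv2.contourArea(c)>1500:
            P=np.float32([wcast(w,((p[0]+.5)/S-.5+u0,(p[1]+.5)/S-.5+v0),66)[:2] for p in c[:,0]])
            e=cv2.fitEllipse(P);print('hole',np.round(e[0],1),np.round(e[1],1))
E
python3 - <<'E'
from h import *
wholes(cv2.imread('pics/w3.png'),dict(np.load('w3.npz')),(230,85,310,195))
E
```

```text
hole [ 588.6 -174.6] [34.4 35. ]
hole [ 586.9 -115.1] [34.5 34.6]
```

```bash
python3 -m inch '[[[1.2,1,0],[0.002,0,-0.015],0.3],[[0,3,0],[0,0,0],0.3],[[0,3,0],[0,0,0],0.3],[[0,2.2,0],[0,0,0],0.3],[[0,0,0],[0,0,0],0.3]]' | head -3
python3 -c "
from h import *;to([588.4,-174.6,107],.03)
to([588.4,-174.6,107],.03);env.camera('side');to([588.4,-174.6,107],.03)"
```

```text
time_s: 7.9
tool_pos: [591.0, -156.7, 176.0]
tcp_rot: [-1.56, -0.002, 0.043]
t 7.9 p [ 591.  -156.7  176. ] rot [-1.56  -0.002  0.043] F [ 0.8 -0.3 -4. ] w 0.378
  shift cm [-0.36  6.88 -1.85]
  turn [-0.011  0.013  0.002]
t 7.9 p [ 591.  -156.7  176. ] rot [-1.56  -0.002  0.043] F [ 0.8 -0.3 -4. ] w 0.378
  shift cm [-0.36  6.88 -1.85]
  turn [-0.011  0.013  0.002]
t 7.95 p [ 592.  -156.6  177.5] rot [-1.56  -0.005  0.043] F [-0.6  0.6 -3.7] w 0.376
  shift cm [-0.47  7.03 -1.86]
  turn [-0.011  0.013  0.005]
```

The quick descent let y drift by 18 mm. I'll correct that at this height and lower in smaller steps.

```bash
python3 -m inch '[[[-0.4,0,-1.85],[-0.011,0.013,0.004],0.3],[[0,0,0],[0,0,0],0.3],[[0,0,0],[0,0,0],0.3],[[0,0,0],[0,0,0],0.3],[[0,0,0],[0,0,0],0.3]]' | head -3
python3 -c "
from h import *;to([588.4,-174.6,107],.03)
env.camera('side');to([588.4,-174.6,107],.03)"
```

```text
time_s: 8.45
tool_pos: [592.0, -176.7, 181.7]
tcp_rot: [-1.574, -0.009, 0.03]
t 8.45 p [ 592.  -176.7  181.7] rot [-1.574 -0.009  0.03 ] F [-0.9  0.3 -4. ] w 0.376
  shift cm [-0.42  7.46  0.24]
  turn [0.003 0.    0.009]
t 8.5 p [ 592.  -176.8  181.7] rot [-1.574 -0.009  0.03 ] F [-0.5  0.1 -3.8] w 0.373
  shift cm [-0.42  7.46  0.25]
  turn [0.003 0.    0.009]
```

```bash
python3 -m inch '[[[-0.4,0,0.25],[0.003,0,0.009],0.3],[[0,0,0],[0,0,0],0.3],[[0,1,0],[0,0,0],0.3],[[0,0,0],[0,0,0],0.3],[[0,0,0],[0,0,0],0.3]]' | head -3
python3 -c "
from h import *;to([588.4,-174.6,107],.03)"
```

```text
time_s: 9.0
tool_pos: [587.6, -173.5, 170.9]
tcp_rot: [-1.57, 0.0, 0.031]
t 9.0 p [ 587.6 -173.5  170.9] rot [-1.57   0.     0.031] F [ 0.4  0.2 -4.6] w 0.374
  shift cm [ 0.08  6.39 -0.11]
  turn [-0.     0.001 -0.   ]
```

```bash
python3 -m inch '[[[0.08,0.8,-0.1],[0,0,0],0.3],[[0,1,0],[0,0,0],0.3],[[0,1,0],[0,0,0],0.3],[[0,0.3,0],[0,0,0],0.3],[[0,0,0],[0,0,0],0.3]]' | head -3
python3 -c "
from h import *;to([588.4,-174.6,107],.03)"
```

```text
time_s: 9.5
tool_pos: [588.1, -174.5, 136.1]
tcp_rot: [-1.57, 0.002, 0.031]
t 9.5 p [ 588.1 -174.5  136.1] rot [-1.57   0.002  0.031] F [ 1.  -0.5 -4.6] w 0.376
  shift cm [ 0.04  2.91 -0.01]
  turn [-0.001  0.001 -0.002]
```

```bash
python3 -m inch '[[[0,1,0],[0,0,0],0.3],[[0,0.7,0],[0,0,0],0.3],[[0,0.6,0],[0,0,0],0.3],[[0,0.3,0],[0,0,0],0.3],[[0,0,0],[0,0,0],0.3]]'
python3 -c "
from h import *;to([588.4,-174.6,107],.03)"
```

```text
time_s: 10.0
tool_pos: [588.3, -174.6, 107.7]
tcp_rot: [-1.57, 0.002, 0.031]
ft_force: [0.9, -0.4, -3.9]
gripper_width: 0.377
t 10.0 p [ 588.3 -174.6  107.7] rot [-1.57   0.002  0.031] F [ 0.9 -0.4 -3.9] w 0.377
  shift cm [ 0.01  0.07 -0.  ]
  turn [-0.001  0.001 -0.002]
```

Free of contact so far. Ease down until the weight is taken up.

```bash
python3 -m inch '[[[0,0.15,0],[0,0,0],0.3],[[0,0,0],[0,0,0],0.3],[[0,0.15,0],[0,0,0],0.3],[[0,0,0],[0,0,0],0.3],[[0,0,0],[0,0,0],0.3]]'
```

```text
time_s: 10.5
tool_pos: [589.3, -175.0, 107.6]
tcp_rot: [-1.571, -0.002, 0.031]
ft_force: [0.7, 0.3, -4.0]
gripper_width: 0.375
```

```bash
python3 -m inch '[[[-0.05,0.3,0],[0,0,0],0.3],[[0,0,0],[0,0,0],0.3],[[0,0,0],[0,0,0],0.3],[[0,0,0],[0,0,0],0.3],[[0,0,0],[0,0,0],0.3]]'
python3 -c "
from h import *;env.camera('side');to()"
```

```text
time_s: 11.0
tool_pos: [589.7, -175.1, 107.4]
tcp_rot: [-1.571, -0.004, 0.031]
ft_force: [-1.9, 0.7, 0.1]
gripper_width: 0.376
t 11.05 p [ 589.7 -175.1  107.4] rot [-1.571 -0.004  0.031] F [-0.2  0.2 -4.2] w 0.379
```

```bash
python3 -m inch '[[[0,0.2,0],[0,0,0],0.3],[[0,0.2,0],[0,0,0],0.3],[[0,0.2,0],[0,0,0],0.3],[[0,0.2,0],[0,0,0],0.3],[[0,0.2,0],[0,0,0],0.3]]'
```

```text
time_s: 11.55
tool_pos: [589.7, -175.2, 107.3]
tcp_rot: [-1.57, -0.006, 0.03]
ft_force: [-5.0, 1.2, 14.2]
gripper_width: 0.378
```

Seated: 14 N contact at z = 107.3, the same as the grip height in the rack. Release and rise.

```bash
python3 -m inch '[[[0,0,0],[0,0,0],0.5],[[0,0,0],[0,0,0],0.6],[[0,0,0],[0,0,0],0.6],[[0,-1,0],[0,0,0],0.6],[[0,-1.5,0],[0,0,0],0.6]]'
python3 -m inch '[[[0,-2,0],[0,0,0],0.6],[[0,-3,0],[0,0,0],0.6],[[0,-3,0],[0,0,0],0.6],[[0,-2,0],[0,0,0],0.6],[[0,0,0],[0,0,0],0.6]]'
python3 - <<'E'
from h import *
s=env.camera('side');t=env.camera('top')
cv2.imwrite('pics/m4.png',np.hstack([cv2.resize(s[180:300,250:370],(384,384)),cv2.resize(t[140:200,255:315],(384,384))])[:,:,::-1])
to([484,119.6,240],.08)
E
```

```text
time_s: 12.05
tool_pos: [589.7, -175.4, 132.9]
tcp_rot: [-1.57, -0.006, 0.03]
ft_force: [0.5, 0.9, 0.2]
gripper_width: 0.597
time_s: 12.55
tool_pos: [590.5, -176.4, 243.6]
tcp_rot: [-1.572, -0.013, 0.029]
ft_force: [-0.0, -0.4, -0.6]
gripper_width: 0.596
t 12.65 p [ 589.1 -175.7  240.6] rot [-1.571 -0.008  0.029] F [-0.7 -0.1 -0.1] w 0.597
  shift cm [-9.630e+00 -1.000e-02  2.983e+01]
  turn [ 0.    -0.051  0.008]
```

View pics/m4.png

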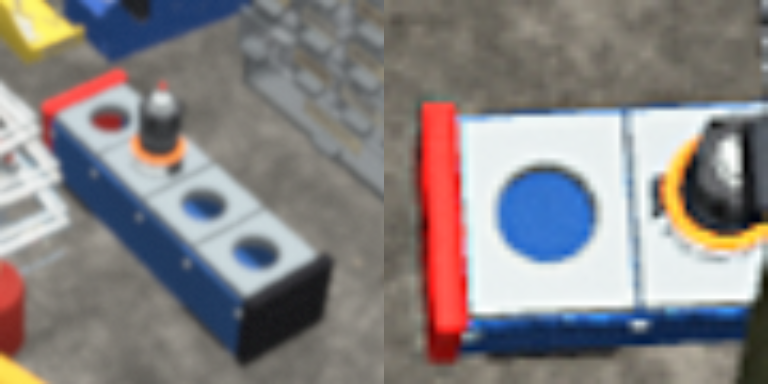

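Orange is seated upright in pocket 2 (next to the free pocket at the red cap). Now yellow.

```bash
python3 -m inch '[[[-1.2,0,3],[0,0,0.005],0.6],[[-1.2,0,4],[0,-0.01,0],0.6],[[-1.2,0,4],[0,-0.01,0],0.6],[[-1.2,0,4],[0,-0.01,0],0.6],[[-1.2,0,4],[0,-0.01,0],0.6]]'|head -2
python3 -m inch '[[[-1.2,0,4],[0,-0.01,0],0.6],[[-1.2,0,4],[0,0,0],0.6],[[-1,0,2],[0,0,0],0.6],[[0,0,0],[0,0,0],0.6],[[0,0,0],[0,0,0],0.6]]'|head -2
python3 -c "
from h import *;to([483.5,119.4,180],.08)"
```

```text
time_s: 13.15
tool_pos: [517.2, 9.7, 234.1]
time_s: 13.65
tool_pos: [468.2, 116.8, 228.3]
t 13.65 p [468.2 116.8 228.3] rot [-1.575  0.021  0.08 ] F [-0.5 -0.8  0. ] w 0.597
  shift cm [1.64 4.79 0.15]
  turn [ 0.004  0.    -0.021]
```

```bash
python3 -m inch '[[[1.65,0.5,0.2],[0.004,0,-0.021],0.6],[[0,1.5,0],[0,0,0],0.6],[[0,1.5,0],[0,0,0],0.6],[[0,1,0],[0,0,0],0.6],[[0,0,0],[0,0,0],0.6]]'|head -2
python3 - <<'E'
from h import *
to([483.5,119.4,107],.08)
w=env.calibration('wrist');im=env.camera('wrist')[:,:,::-1].copy()
cv2.imwrite('pics/w5.png',im)
hsv=cv2.cvtColor(im,cv2.COLOR_BGR2HSV);m=cv2.inRange(hsv,(24,110,90),(33,255,255));m[:,:215]=0;m[:,310:]=0;m[:150]=0
c=max(cv2.findContours(m,cv2.RETR_EXTERNAL,cv2.CHAIN_APPROX_NONE)[0],key=cv2.contourArea)[:,0]
P=np.array([wcast(w,p,80)[:2] for p in c],np.float32);print(cv2.minEnclosingCircle(P),cv2.boundingRect(c))
E
```

```text
time_s: 14.15
tool_pos: [492.7, 113.1, 179.5]
t 14.15 p [492.7 113.1 179.5] rot [-1.574 -0.009  0.068] F [-0.1 -0.6  0.1] w 0.597
  shift cm [-0.94  7.24  0.71]
  turn [ 0.003 -0.012  0.009]
((483.4642333984375, 120.42312622070312), 20.696889877319336) (216, 162, 53, 36)
```

```bash
python3 -m inch '[[[-0.9,0,0.7],[0.003,-0.01,0.009],0.6],[[0,0,0],[0,0,0],0.6],[[0,0.8,0],[0,0,0],0.6],[[0,0,0],[0,0,0],0.6],[[0,0,0],[0,0,0],0.6]]'|head -2
python3 -c "
from h import *;to([483.5,119.6,107],.08)"
```

```text
time_s: 14.7
tool_pos: [484.3, 119.9, 172.9]
t 14.7 p [484.3 119.9 172.9] rot [-1.57  -0.004  0.078] F [ 0.4 -0.3  0.5] w 0.601
  shift cm [-0.11  6.59 -0.02]
  turn [-0.001 -0.002  0.004]
```

```bash
python3 -m inch '[[[-0.1,0.8,0],[0,0,0.003],0.6],[[0,1.2,0],[0,0,0],0.6],[[0,1.2,0],[0,0,0],0.6],[[0,1.2,0],[0,0,0],0.6],[[0,0.5,0],[0,0,0],0.6]]'|head -2
python3 -c "
from h import *;to([483.5,119.6,107],.08)"
```

```text
time_s: 15.2
tool_pos: [484.2, 120.1, 121.7]
t 15.2 p [484.2 120.1 121.7] rot [-1.57  -0.003  0.078] F [-0.3 -0.1 -1.3] w 0.598
  shift cm [-0.08  1.47 -0.05]
  turn [-0.001 -0.002  0.003]
```

```bash
python3 -m inch '[[[-0.08,0.8,-0.05],[0,0,0],0.6],[[0,0.6,0],[0,0,0],0.6],[[0,0.1,0],[0,0,0],0.6],[[0,0,0],[0,0,0],0.3],[[0,0,0],[0,0,0],0.3]]'
python3 -m inch '[[[0,0,0],[0,0,0],0.3],[[0,0,0],[0,0,0],0.3],[[0,0,0],[0,0,0],0.3],[[0,0,0],[0,0,0],0.3],[[0,0,0],[0,0,0],0.3]]'
python3 -m inch '[[[0,-0.5,0],[0,0,0],0.3],[[0,-1.5,0],[0,0,0],0.3],[[0,-3,0],[0,0,0],0.3],[[0,-4,0],[0,0,0],0.3],[[0,-4,0],[0,0,0],0.3]]'
python3 -m inch '[[[0,-3,0],[0,0,0],0.3],[[0,-1.5,0],[0,0,0],0.3],[[0,0,0],[0,0,0],0.3],[[0,0,0],[0,0,0],0.3],[[0,0,0],[0,0,0],0.3]]'
python3 -c "
from h import *;to([590.5,-234.6,285],.03)"
```

```text
time_s: 15.7
tool_pos: [483.4, 119.4, 105.1]
tcp_rot: [-1.57, -0.003, 0.078]
ft_force: [-0.3, -0.6, 0.6]
gripper_width: 0.442
time_s: 16.2
tool_pos: [483.2, 119.4, 105.3]
tcp_rot: [-1.57, -0.003, 0.078]
ft_force: [0.3, -0.7, -2.2]
gripper_width: 0.377
time_s: 16.7
tool_pos: [477.9, 118.3, 234.3]
tcp_rot: [-1.573, 0.014, 0.079]
ft_force: [1.3, 1.4, -5.5]
gripper_width: 0.372
time_s: 17.2
tool_pos: [477.3, 118.2, 284.9]
tcp_rot: [-1.571, 0.01, 0.079]
ft_force: [-0.2, -0.4, -5.4]
gripper_width: 0.379
t 17.2 p [477.3 118.2 284.9] rot [-1.571  0.01   0.079] F [-0.2 -0.4 -5.4] w 0.379
  shift cm [  8.51  -0.08 -36.06]
  turn [ 0.001  0.049 -0.01 ]
```

```bash
python3 -m inch '[[[0.9,0,-3],[0,0.01,-0.01],0.3],[[0.9,0,-4],[0,0.01,0],0.3],[[0.9,0,-4],[0,0.01,0],0.3],[[0.9,0,-4],[0,0.01,0],0.3],[[0.9,0,-4],[0,0,0],0.3]]'|head -2
python3 -m inch '[[[0.9,0,-4],[0,0,0],0.3],[[0.9,0,-4],[0,0,0],0.3],[[0.9,0,-4],[0,0,0],0.3],[[0.9,0,-4],[0,0,0],0.3],[[0,0,0],[0,0,0],0.3]]'|head -2
python3 -c "
from h import *;to([590.5,-234.8,200],.03)"
```

```text
time_s: 17.7
tool_pos: [530.7, -64.9, 275.9]
time_s: 18.2
tool_pos: [571.5, -236.6, 264.1]
t 18.2 p [ 571.5 -236.6  264.1] rot [-1.567  0.033  0.046] F [-0.7 -0.4 -5.6] w 0.379
  shift cm [2.12 6.35 0.07]
  turn [-0.004  0.016 -0.033]
```

```bash
python3 -m inch '[[[2.1,0,0],[-0.004,0.016,-0.033],0.3],[[0,1.5,0],[0,0,0],0.3],[[0,1.5,0],[0,0,0],0.3],[[0,1.5,0],[0,0,0],0.3],[[0,1,0],[0,0,0],0.3]]'|head -2
python3 -m inch '[[[0,0.5,0],[0,0,0],0.3],[[0,0.5,0],[0,0,0],0.3],[[0,0.2,0],[0,0,0],0.3],[[0,0,0],[0,0,0],0.3],[[0,0,0],[0,0,0],0.3]]'|head -2
python3 -c "
from h import *;to([590.5,-234.8,170],.03)"
```

```text
time_s: 18.7
tool_pos: [588.1, -236.6, 197.1]
time_s: 19.2
tool_pos: [586.4, -235.5, 181.2]
t 19.2 p [ 586.4 -235.5  181.2] rot [-1.564  0.019  0.024] F [ 0.6  0.9 -4.6] w 0.377
  shift cm [0.44 1.11 0.05]
  turn [-0.007 -0.006 -0.019]
```

```bash
python3 -m inch '[[[0.45,0,0.05],[-0.007,-0.005,-0.019],0.3],[[0,0,0],[0,0,0],0.3],[[0,0.8,0],[0,0,0],0.3],[[0,0.3,0],[0,0,0],0.3],[[0,0,0],[0,0,0],0.3]]'|head -2
python3 - <<'E'
from h import *
to([590.5,-234.8,170],.03)
w=env.calibration('wrist');im=env.camera('wrist')[:,:,::-1].copy();cv2.imwrite('pics/w6.png',im)
wholes(im,w,(200,20,330,200))
to([590.5,-234.8,105.5],.03)
E
```

```text
time_s: 19.7
tool_pos: [592.3, -235.1, 171.0]
t 19.7 p [ 592.3 -235.1  171. ] rot [-1.572 -0.005  0.029] F [ 0.6 -0.5 -6.1] w 0.376
  shift cm [-0.18  0.1   0.03]
  turn [ 0.001 -0.001  0.005]
hole [ 590.2 -175.9] [44.3 47.4]
hole [ 587.2 -115.8] [34.6 35. ]
t 19.75 p [ 592.2 -235.1  171.1] rot [-1.572 -0.005  0.029] F [ 0.2  0.2 -5.2] w 0.373
  shift cm [-0.21  6.56  0.04]
  turn [ 0.001 -0.001  0.005]
```

```bash
python3 -m inch '[[[-0.15,0.3,0],[0,0,0.005],0.3],[[0,0.8,0],[0,0,0],0.3],[[0,0.8,0],[0,0,0],0.3],[[0,0.8,0],[0,0,0],0.3],[[0,0.2,0],[0,0,0],0.3]]'|head -2
python3 -c "
from h import *;to([590.6,-235.2,105.5],.03)"
```

```text
time_s: 20.25
tool_pos: [590.6, -235.3, 139.5]
t 20.25 p [ 590.6 -235.3  139.5] rot [-1.572  0.     0.029] F [ 0.7  0.2 -6. ] w 0.379
  shift cm [-0.    3.4   0.01]
  turn [ 0.001 -0.001 -0.   ]
```

```bash
python3 -m inch '[[[0,1,0],[0,0,0],0.3],[[0,1,0],[0,0,0],0.3],[[0,0.8,0],[0,0,0],0.3],[[0,0.4,0],[0,0,0],0.3],[[0,0.2,0],[0,0,0],0.3]]'
python3 -m inch '[[[0,0.2,0],[0,0,0],0.3],[[0,0.2,0],[0,0,0],0.3],[[0,0.2,0],[0,0,0],0.3],[[0,0.2,0],[0,0,0],0.3],[[0,0.2,0],[0,0,0],0.3]]'
```

```text
time_s: 20.75
tool_pos: [590.6, -235.4, 105.0]
tcp_rot: [-1.572, 0.001, 0.029]
ft_force: [-8.5, 4.9, 27.7]
gripper_width: 0.374
time_s: 21.25
tool_pos: [590.6, -235.4, 105.2]
tcp_rot: [-1.571, -0.002, 0.029]
ft_force: [-4.2, 2.7, 9.4]
gripper_width: 0.376
```

Seated at z = 105.2 (gripped at 105.2 in the rack). Release, rise, and travel to green.

```bash
python3 -m inch '[[[0,0,0],[0,0,0],0.5],[[0,0,0],[0,0,0],0.6],[[0,0,0],[0,0,0],0.6],[[0,-1,0],[0,0,0],0.6],[[0,-1.5,0],[0,0,0],0.6]]'
python3 -m inch '[[[0,-2,0],[0,0,0],0.6],[[0,-3,0],[0,0,0],0.6],[[0,-3,0],[0,0,0],0.6],[[0,-2,0],[0,0,0],0.6],[[0,0,0],[0,0,0],0.6]]'
python3 -c "
from h import *;to([488.3,59.7,200],.07)"
```

```text
time_s: 21.75
tool_pos: [592.1, -236.3, 132.4]
tcp_rot: [-1.572, -0.006, 0.029]
ft_force: [-0.4, -0.0, -0.2]
gripper_width: 0.599
time_s: 22.25
tool_pos: [593.2, -237.3, 243.7]
tcp_rot: [-1.576, -0.013, 0.028]
ft_force: [0.6, -0.1, 0.3]
gripper_width: 0.6
t 22.25 p [ 593.2 -237.3  243.7] rot [-1.576 -0.013  0.028] F [ 0.6 -0.1  0.3] w 0.6
  shift cm [-9.7   4.08 30.01]
  turn [ 0.005 -0.042  0.013]
```

```bash
python3 -m inch '[[[-1,0,3],[0.005,0,0.013],0.6],[[-1,0,4],[0,-0.01,0],0.6],[[-1,0,4],[0,-0.01,0],0.6],[[-1,0,4],[0,-0.01,0],0.6],[[-1,0,4],[0,0,0],0.6]]'|head -2
python3 -m inch '[[[-1,0,4],[0,0,0],0.6],[[-1,0,4],[0,0,0],0.6],[[-1,1,2],[0,0,0],0.6],[[0,1,0],[0,0,0],0.6],[[0,0,0],[0,0,0],0.6]]'|head -2
python3 -c "
from h import *;to([488.3,59.7,180],.07)"
```

```text
time_s: 22.75
tool_pos: [534.4, -52.2, 242.5]
time_s: 23.25
tool_pos: [494.7, 56.7, 219.4]
t 23.25 p [494.7  56.7 219.4] rot [-1.575e+00  1.000e-03  5.800e-02] F [-0.1 -0.6 -0.4] w 0.598
  shift cm [-0.62  3.93  0.35]
  turn [ 0.004 -0.012 -0.001]
```

```bash
python3 -m inch '[[[-0.6,0.5,0.35],[0.004,-0.012,0],0.6],[[0,1,0],[0,0,0],0.6],[[0,1.2,0],[0,0,0],0.6],[[0,0.8,0],[0,0,0],0.6],[[0,0,0],[0,0,0],0.6]]'|head -2
python3 - <<'E'
from h import *
to([488.3,59.7,107],.07)
w=env.calibration('wrist');im=env.camera('wrist')[:,:,::-1].copy()
hsv=cv2.cvtColor(im,cv2.COLOR_BGR2HSV);m=cv2.inRange(hsv,(50,110,90),(75,255,255));m[:,:205]=0;m[:,310:]=0;m[:140]=0
c=max(cv2.findContours(m,cv2.RETR_EXTERNAL,cv2.CHAIN_APPROX_NONE)[0],key=cv2.contourArea)[:,0]
P=np.array([wcast(w,p,80)[:2] for p in c],np.float32);print(cv2.minEnclosingCircle(P),cv2.boundingRect(c))
E
```

```text
time_s: 23.75
tool_pos: [490.1, 53.7, 181.8]
t 23.75 p [490.1  53.7 181.8] rot [-1.573e+00 -1.000e-03  6.100e-02] F [-0.9  0.4  0.6] w 0.597
  shift cm [-0.16  7.48  0.63]
  turn [ 0.002 -0.009  0.001]
((488.3206787109375, 60.393943786621094), 20.534271240234375) (227, 163, 52, 33)
```

```bash
python3 -m inch '[[[-0.15,0,0.65],[0.002,0,0],0.6],[[0,0.5,0],[0,0,0],0.6],[[0,1,0],[0,0,0],0.6],[[0,1,0],[0,0,0],0.6],[[0,0.2,0],[0,0,0],0.6]]'|head -2
python3 -c "
from h import *;to([488.3,59.9,106],.07)"
```

```text
time_s: 24.3
tool_pos: [489.7, 60.5, 154.2]
t 24.3 p [489.7  60.5 154.2] rot [-1.571 -0.005  0.06 ] F [-0.2 -0.3 -0.3] w 0.603
  shift cm [-0.17  4.82 -0.05]
  turn [-0.    -0.01   0.005]
```

```bash
python3 -m inch '[[[-0.15,0.8,-0.05],[0,0,0.005],0.6],[[0,1.2,0],[0,0,0],0.6],[[0,1.2,0],[0,0,0],0.6],[[0,0.8,0],[0,0,0],0.6],[[0,0.5,0],[0,0,0],0.6]]'
python3 -c "
from h import *;to([488.3,59.9,106],.07)"
```

```text
time_s: 24.8
tool_pos: [488.1, 59.5, 105.7]
tcp_rot: [-1.571, 0.001, 0.06]
ft_force: [-0.5, -0.1, 0.3]
gripper_width: 0.599
t 24.8 p [488.1  59.5 105.7] rot [-1.571e+00  1.000e-03  6.000e-02] F [-0.5 -0.1  0.3] w 0.599
  shift cm [ 0.02 -0.03  0.03]
  turn [ 0.    -0.01  -0.001]
```

```bash
python3 -m inch '[[[0,0,0],[0,0,0],0.3],[[0,0,0],[0,0,0],0.3],[[0,0,0],[0,0,0],0.3],[[0,0,0],[0,0,0],0.3],[[0,0,0],[0,0,0],0.3]]'
python3 -m inch '[[[0,0,0],[0,0,0],0.3],[[0,-0.5,0],[0,0,0],0.3],[[0,-1.5,0],[0,0,0],0.3],[[0,-3,0],[0,0,0],0.3],[[0,-4,0],[0,0,0],0.3]]'
python3 -m inch '[[[0,-4,0],[0,0,0],0.3],[[0,-3,0],[0,0,0],0.3],[[0,-1.5,0],[0,0,0],0.3],[[0,0,0],[0,0,0],0.3],[[0,0,0],[0,0,0],0.3]]'
python3 -c "
from h import *;to([592.4,-295.4,285],.03)"
```

```text
time_s: 25.3
tool_pos: [487.6, 59.4, 105.2]
tcp_rot: [-1.571, 0.002, 0.06]
ft_force: [-0.5, 0.2, -5.6]
gripper_width: 0.376
time_s: 25.8
tool_pos: [483.5, 59.3, 193.8]
tcp_rot: [-1.572, 0.016, 0.061]
ft_force: [1.1, -0.2, -5.5]
gripper_width: 0.376
time_s: 26.3
tool_pos: [483.5, 59.2, 286.9]
tcp_rot: [-1.571, 0.011, 0.06]
ft_force: [-0.2, -0.4, -5.9]
gripper_width: 0.377
t 26.3 p [483.5  59.2 286.9] rot [-1.571  0.011  0.06 ] F [-0.2 -0.4 -5.9] w 0.377
  shift cm [  8.73   0.08 -36.06]
  turn [-0.     0.03  -0.011]
```

```bash
python3 -m inch '[[[1.1,0,-3],[0,0.01,-0.01],0.3],[[1.1,0,-4],[0,0.01,0],0.3],[[1.1,0,-4],[0,0.01,0],0.3],[[1.1,0,-4],[0,0,-0.005],0.3],[[1.1,0,-4],[0,0,-0.005],0.3]]'|head -2
python3 -m inch '[[[1.1,0,-4],[0,0,-0.005],0.3],[[1.1,0,-4],[0,0,-0.005],0.3],[[1.1,0,-4],[0,0,-0.005],0.3],[[1.1,0,-4],[0,0,0],0.3],[[0,0,0],[0,0,0],0.3]]'|head -2
python3 -c "
from h import *;to([592.4,-295.4,200],.03)"
```

```text
time_s: 26.8
tool_pos: [543.2, -123.3, 277.1]
time_s: 27.3
tool_pos: [589.2, -293.8, 262.7]
t 27.3 p [ 589.2 -293.8  262.7] rot [-1.56   0.012  0.038] F [-1.7 -0.4 -5.4] w 0.378
  shift cm [ 0.39  6.26 -0.24]
  turn [-0.011  0.008 -0.012]
```

```bash
python3 -m inch '[[[0.35,0,-0.2],[-0.011,0.008,-0.012],0.3],[[0,1.5,0],[0,0,0],0.3],[[0,1.5,0],[0,0,0],0.3],[[0,1.5,0],[0,0,0],0.3],[[0,1,0],[0,0,0],0.3]]'|head -2
python3 -m inch '[[[0,0.8,0],[0,0,0],0.3],[[0,0.8,0],[0,0,0],0.3],[[0,0.4,0],[0,0,0],0.3],[[0,0,0],[0,0,0],0.3],[[0,0,0],[0,0,0],0.3]]'|head -2
python3 -c "
from h import *;to([592.4,-295.4,170],.03)"
```

```text
time_s: 27.8
tool_pos: [589.8, -291.7, 198.2]
time_s: 28.3
tool_pos: [589.1, -288.5, 174.5]
t 28.3 p [ 589.1 -288.5  174.5] rot [-1.562  0.011  0.032] F [-0.4  0.2 -4.8] w 0.376
  shift cm [ 0.31  0.44 -0.71]
  turn [-0.009  0.002 -0.011]
```

```bash
python3 -m inch '[[[0.3,0,-0.7],[-0.009,0,-0.011],0.3],[[0,0,0],[0,0,0],0.3],[[0,0.3,0],[0,0,0],0.3],[[0,0,0],[0,0,0],0.3],[[0,0,0],[0,0,0],0.3]]'|head -2
python3 -c "
from h import *;to([592.4,-295.4,105.5],.03)"
```

```text
time_s: 28.8
tool_pos: [593.5, -297.3, 173.1]
t 28.8 p [ 593.5 -297.3  173.1] rot [-1.574 -0.004  0.031] F [ 0.1 -0.4 -5.4] w 0.377
  shift cm [-0.13  6.76  0.22]
  turn [0.003 0.001 0.004]
```

```bash
python3 -m inch '[[[-0.13,0,0.22],[0.003,0,0.004],0.3],[[0,0.5,0],[0,0,0],0.3],[[0,0.5,0],[0,0,0],0.3],[[0,0,0],[0,0,0],0.3],[[0,0,0],[0,0,0],0.3]]'|head -2
python3 -c "
from h import *;to([592.4,-295.4,105.5],.03)"
```

```text
time_s: 29.3
tool_pos: [591.9, -294.5, 161.9]
t 29.3 p [ 591.9 -294.5  161.9] rot [-1.57e+00  1.00e-03  3.10e-02] F [ 0.4 -0.1 -5.6] w 0.38
  shift cm [ 0.05  5.64 -0.1 ]
  turn [-0.     0.001 -0.001]
```

```bash
python3 -m inch '[[[0.05,0.5,-0.1],[0,0,0],0.3],[[0,0.8,0],[0,0,0],0.3],[[0,0.8,0],[0,0,0],0.3],[[0,0.8,0],[0,0,0],0.3],[[0,0.3,0],[0,0,0],0.3]]'
python3 -m inch '[[[0,0.8,0],[0,0,0],0.3],[[0,0.8,0],[0,0,0],0.3],[[0,0.4,0],[0,0,0],0.3],[[0,0.2,0],[0,0,0],0.3],[[0,0.2,0],[0,0,0],0.3]]'
```

```text
time_s: 29.8
tool_pos: [592.6, -295.6, 127.2]
tcp_rot: [-1.571, 0.001, 0.031]
ft_force: [-0.1, 0.5, -4.9]
gripper_width: 0.375
time_s: 30.3
tool_pos: [592.6, -295.7, 105.2]
tcp_rot: [-1.57, 0.0, 0.031]
ft_force: [-3.9, 3.3, 9.4]
gripper_width: 0.379
```

```bash
python3 -m inch '[[[0,0.2,0],[0,0,0],0.3],[[0,0.2,0],[0,0,0],0.3],[[0,0.2,0],[0,0,0],0.3],[[0,0,0],[0,0,0],0.5],[[0,0,0],[0,0,0],0.6]]'
python3 -m inch '[[[0,0,0],[0,0,0],0.6],[[0,-1,0],[0,0,0],0.6],[[0,-1.5,0],[0,0,0],0.6],[[0,-2,0],[0,0,0],0.6],[[0,-3,0],[0,0,0],0.6]]'
python3 -m inch '[[[0,-3,0],[0,0,0],0.6],[[0,-3,0],[0,0,0],0.6],[[0,-3,0],[0,0,0],0.6],[[0,-1,0],[0,0,0],0.6],[[0,0,0],[0,0,0],0.6]]'
python3 - <<'E'
from h import *
to([440,225,300],np.pi/2);print(np.round(env.get_state()['q'],2))
s=env.camera('side')
cv2.imwrite('pics/m7.png',cv2.resize(s[180:300,250:370],(384,384))[:,:,::-1])
E
```

```text
time_s: 30.8
tool_pos: [594.3, -296.7, 107.5]
tcp_rot: [-1.572, -0.006, 0.031]
ft_force: [-0.4, -0.6, -0.3]
gripper_width: 0.537
time_s: 31.3
tool_pos: [593.1, -296.3, 184.2]
tcp_rot: [-1.57, -0.002, 0.03]
ft_force: [-0.6, 0.2, -0.2]
gripper_width: 0.601
time_s: 31.8
tool_pos: [594.6, -298.1, 298.4]
tcp_rot: [-1.577, -0.015, 0.03]
ft_force: [0.4, -0.2, -0.1]
gripper_width: 0.601
t 31.8 p [ 594.6 -298.1  298.4] rot [-1.577 -0.015  0.03 ] F [ 0.4 -0.2 -0.1] w 0.601
  shift cm [-13.9   -0.68  52.75]
  turn [ 0.016 -1.541  0.007]
[ 0.28  0.71  0.22  1.41 -0.17  1.03  0.57]
```

View pics/m7.png

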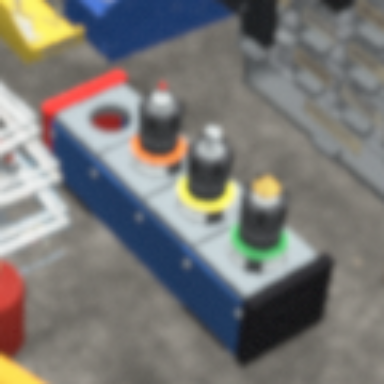

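All three are upright and seated. Before taking blue with a lean, check the heights of the basket and the clamp handle.

```bash
python3 - <<'E'
from h import *
w=dict(np.load('w3.npz'));w1=dict(np.load('w1.npz'));T=env.calibration('top');c2=-T['R'].T@T['t']
for cal,a,b in[(w,(205,163),(309,210)),(w,(207,47),(243,208)),(w1,(183,36),(62,300)),(w1,(205,45),(76,291))]:
    c,d=ray(cal,a);o=cast(T,b,0);e=(o-c2)/np.linalg.norm(o-c2)
    s=np.linalg.lstsq(np.c_[d,-e],c2-c,rcond=None)[0];print((c+s[0]*d).round(),(c2+s[1]*e).round())
E
```

```text
[ 507. -176.   20.] [ 507. -182.   21.]
[512. -29.  44.] [512. -29.  44.]
[327. 321. 148.] [328. 320. 147.]
[337. 328.  69.] [339. 326.  68.]
```

```bash
python3 -m inch '[[[-1.4,0,3],[0.005,0,0.007],0.6],[[-1.5,0,4],[0,-0.08,0],0.6],[[-1.3,0,4],[0,-0.08,0],0.6],[[-1,0,4],[0,-0.08,0],0.6],[[-0.8,0,4],[0,-0.08,0],0.6]]'|head -3
python3 -m inch '[[[-0.5,0,4],[0,-0.08,0],0.6],[[0,0,4],[0,-0.08,0],0.6],[[0.5,0,4],[0,-0.08,0],0.6],[[0.8,0,4],[0,-0.08,0],0.6],[[0,0,0],[0,0,0],0.6]]'|head -3
python3 -c "
from h import *;to([440,200,300],np.pi/2)"
```

```text
time_s: 32.35
tool_pos: [504.2, -116.1, 288.1]
tcp_rot: [-1.571, 0.006, 0.353]
time_s: 32.85
tool_pos: [425.5, 41.3, 281.8]
tcp_rot: [-1.556, 0.018, 0.698]
t 32.85 p [425.5  41.3 281.8] rot [-1.556  0.018  0.698] F [-0.1 -0.2  0.9] w 0.605
  shift cm [11.27 -1.87 11.26]
  turn [-0.022 -0.873 -0.011]
```

```bash
python3 -m inch '[[[1.5,0,1.5],[0,-0.145,0],0.6],[[1.5,0,1.3],[0,-0.145,0],0.6],[[1.5,0,1],[0,-0.145,0],0.6],[[1.5,0,0.5],[0,-0.145,0],0.6],[[1.5,0,0],[0,-0.145,0],0.6]]'|head -3
python3 -m inch '[[[0,0,0],[-0.02,-0.145,-0.01],0.6],[[0,0,0],[-0.14,0,0],0.6],[[0,0,0],[-0.14,0,0],0.6],[[0,0,0],[-0.14,0,0],0.6],[[0,0,0],[0,0,0],0.6]]'|head -3
cat >> h.py <<'E'
def tol(X,yaw,lean):
    """like to(), with the tool leaning by a turn about its own x"""
    s=env.get_state();p=np.array(s['tool_pos']);R=Ro.from_euler('xyz',s['tcp_rot']).as_matrix()
    D=(Ro.from_euler('xyz',[-np.pi/2,0,yaw])*Ro.from_rotvec([lean,0,0])).as_matrix()
    print('t',round(s['time_s'],2),'p',p.round(1),'y-axis',R[:,1].round(3),'x-axis',R[:,0].round(3),'F',np.round(s['ft_force'],1),'w',round(s['gripper_width'],3))
    print('  shift cm',(R.T@(np.array(X)-p)/10).round(2),'turn',Ro.from_matrix(R.T@D).as_rotvec().round(3),'tool axes of world z',R[2].round(2))
E
python3 -c "
from h import *;tol([474,239.2,220],np.pi/2,-.44);print(env.get_state()['q'].round(2))"
```

```text
time_s: 33.35
tool_pos: [429.7, 129.2, 275.8]
tcp_rot: [-1.536, 0.011, 1.437]
time_s: 33.85
tool_pos: [436.2, 122.0, 271.5]
tcp_rot: [-1.91, 0.017, 1.578]
t 33.85 p [436.2 122.  271.5] y-axis [ 0.333 -0.014 -0.943] x-axis [-0.007  1.    -0.017] F [-0.   0.2 -0.8] w 0.595
  shift cm [11.78  5.95 -1.99] turn [-0.101  0.013 -0.013] tool axes of world z [-0.02 -0.94 -0.33]
[-0.61  0.38  0.17  2.33  0.61  0.17  0.53]
```

```bash
python3 -m inch '[[[3,0,0],[-0.03,0.01,-0.01],0.6],[[3,0,0],[-0.03,0,0],0.6],[[3,0,0],[-0.02,0,0],0.6],[[2.5,0,0],[-0.02,0,0],0.6],[[0,0,0],[0,0,0],0.6]]'|head -2
python3 -c "
from h import *;tol([432,239.2,196],np.pi/2,-.44);print(env.get_state()['q'].round(2))"
```

```text
time_s: 34.35
tool_pos: [440.1, 235.0, 266.8]
t 34.35 p [440.1 235.  266.8] y-axis [ 0.42  -0.016 -0.907] x-axis [ 0.014  1.    -0.011] F [-0.1 -0.1 -0.3] w 0.603
  shift cm [0.49 6.07 3.71] turn [-0.007 -0.008 -0.016] tool axes of world z [-0.01 -0.91 -0.42]
[-1.08  0.48  0.47  2.27  0.61  0.13  0.27]
```

```bash
python3 -m inch '[[[0.4,1.5,1],[-0.007,-0.008,-0.016],0.6],[[0,1.5,1],[0,0,0],0.6],[[0,1.5,1],[0,0,0],0.6],[[0,1.2,0.6],[0,0,0],0.6],[[0,0,0],[0,0,0],0.6]]'|head -2
python3 - <<'E'
from h import *
tol([432,239.2,196],np.pi/2,-.44);print(env.get_state()['q'].round(2))
c=env.calibration('wrist');im=env.camera('wrist')[:,:,::-1];cv2.imwrite('pics/w8.png',im);np.savez('w8.npz',**c)
s=env.camera('side')[:,:,::-1]
cv2.imwrite('pics/m8.png',np.hstack([im[:,:400],cv2.resize(s[60:220,100:260],(384,384))]))
E
```

```text
time_s: 34.85
tool_pos: [433.5, 228.1, 228.5]
t 34.85 p [433.5 228.1 228.5] y-axis [ 0.403 -0.033 -0.914] x-axis [ 0.015  0.999 -0.03 ] F [ 0.  -0.1  0.4] w 0.606
  shift cm [1.2  2.87 1.45] turn [-0.025 -0.001 -0.033] tool axes of world z [-0.03 -0.91 -0.4 ]
[-1.01  0.55  0.36  2.31  1.46  0.11 -0.6 ]
```

View pics/m8.png

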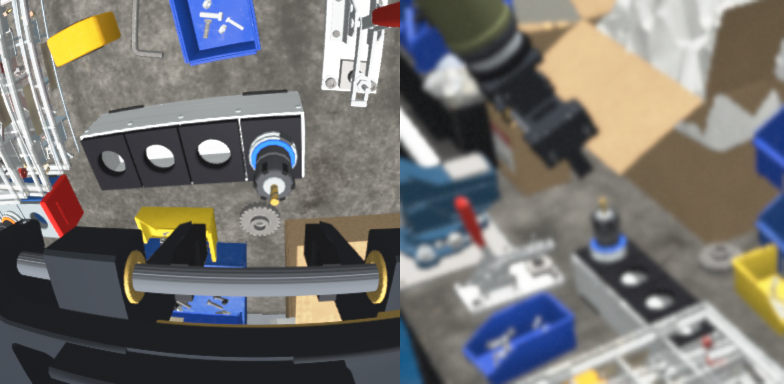

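The wrist view shows blue at (272,165) in the rack, with the empty pockets beside it. The lean straight back to the robot drives joint 6 near its limit and singularity, so I'll lean mostly toward −y instead (jaws across the row, now that the neighbours are gone). First I'll back off, and check the flap corner in the side view.

```bash
python3 -m inch '[[[-2,-1,0],[0.1,0,0.02],0.6],[[-3,-1.5,0],[0.1,0,0],0.6],[[-3,-1,0],[0.1,0,0],0.6],[[-2,0,0],[0.1,0,0],0.6],[[0,0,0],[0,0,0],0.6]]'|head -3
python3 - <<'E'
from h import *
tol([440,150,270],2.84,0);print(env.get_state()['q'].round(2))
S=env.calibration('side');print('flap in side',proj(S,[502,254,170]),proj(S,[527,240,182]),proj(S,[634,262,220]),proj(S,[475,290,270]))
w=dict(np.load('w8.npz'))
def wp(X):
    v=w['R']@np.array(X,float)+w['t'];r=np.arctan2(np.hypot(v[0],v[1]),v[2]);return (w['intrinsics'][:2,2]+w['intrinsics'][0,0]*r*v[:2]/np.hypot(v[0],v[1])).round()
print('w8',wp([502,254,170]),wp([527,240,182]),wp([634,262,220]))
E
```

```text
time_s: 35.45
tool_pos: [441.7, 166.7, 244.7]
tcp_rot: [-1.797, 0.046, 1.53]
t 35.45 p [441.7 166.7 244.7] y-axis [ 0.222 -0.054 -0.974] x-axis [ 0.041  0.998 -0.046] F [ 0.4 -0.3 -0. ] w 0.599
  shift cm [-1.79 -2.41 -0.45] turn [ 0.163 -1.298 -0.187] tool axes of world z [-0.05 -0.97 -0.22]
[-0.41  0.47 -0.22  2.19  0.7   0.43  0.29]
flap in side [189.53837024 129.45384491] [198.95037276 125.55809233] [226.57757924 101.58429601] [171.6470477  95.674562 ]
w8 [293. 252.] [274. 283.] [292. 366.]
```

```bash
python3 - <<'E'
from h import *
for f,box in[('top0',(0,120,120,225)),('side0',(140,55,240,145)),('w1',(330,0,500,125)),('w8',(270,205,345,330))]:
    a=cv2.imread(f'pics/{f}.png');u0,v0,u1,v1=box;h=cv2.cvtColor(a,cv2.COLOR_BGR2HSV)[v0:v1,u0:u1]
    m=cv2.inRange(h,(8,60,165),(24,170,255));m=cv2.morphologyEx(m,cv2.MORPH_OPEN,np.ones((3,3)))
    c=max(cv2.findContours(m,cv2.RETR_EXTERNAL,cv2.CHAIN_APPROX_NONE)[0],key=cv2.contourArea)
    print(f,(cv2.approxPolyDP(c,3,True)[:,0]+[u0,v0]).tolist())
a=[cv2.imread('pics/top0.png')[120:230,0:130],cv2.imread('pics/side0.png')[50:150,130:250],cv2.imread('pics/w8.png')[200:340,260:400]]
cv2.imwrite('pics/fl.png',np.hstack([cv2.resize(x,(260,240),interpolation=cv2.INTER_CUBIC) for x in a]))
E
```

```text
top0 [[85, 136], [0, 142], [0, 213], [95, 206]]
side0 [[169, 55], [175, 68], [140, 101], [140, 107], [144, 111], [162, 108], [193, 131], [224, 101], [178, 68], [191, 55]]
w1 [[348, 0], [353, 99], [482, 112], [483, 64], [476, 0]]
w8 [[296, 296], [296, 323], [340, 320], [333, 301], [319, 302], [316, 295]]
```

View pics/fl.png

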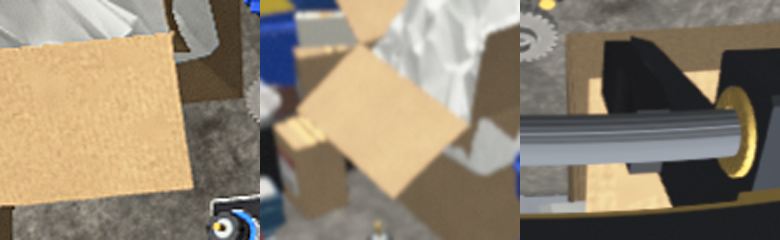

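The corner is at about (95,206) in top, (192,131) in side and (352,100) in wrist. Triangulating all three and rotating the tool now.

```bash
python3 - <<'E'
from h import *
T,S=env.calibration('top'),env.calibration('side');w=dict(np.load('w1.npz'))
rays=[ray(w,(352,101))]+[(-k['R'].T@k['t'],cast(k,p,0)+k['R'].T@k['t']) for k,p in((T,(95.5,206.5)),(S,(192,131.5)))]
A=0;b=0
for c,d in rays:
    d=d/np.linalg.norm(d);M=np.eye(3)-np.outer(d,d);A=A+M;b=b+M@c
X=np.linalg.solve(A,b);print(X.round(1))
for c,d in rays:
    d=d/np.linalg.norm(d);print((( np.eye(3)-np.outer(d,d))@(c-X)).round(1))
E
python3 -m inch '[[[0,0,0],[-0.007,-0.136,-0.03],0.6],[[0,0,0],[-0.007,-0.136,-0.03],0.6],[[0,0,0],[-0.007,-0.136,-0.03],0.6],[[0,0,0],[-0.007,-0.136,-0.03],0.6],[[0,0,0],[-0.007,-0.136,-0.03],0.6]]'|head -3
python3 -c "
from h import *;tol([445,150,270],2.84,-.2);print(env.get_state()['q'].round(2))"
```

```text
[507.4 258.  159.7]
[-0.  -1.1 -0.1]
[-2.6  2.5  0.5]
[ 2.7 -1.4 -0.5]
time_s: 35.95
tool_pos: [439.6, 170.7, 244.2]
tcp_rot: [-1.8, 0.053, 2.255]
t 35.95 p [439.6 170.7 244.2] y-axis [ 0.209  0.104 -0.972] x-axis [-0.631  0.774 -0.053] F [0.5 0.2 1.1] w 0.599
  shift cm [-2.08 -2.61  0.3 ] turn [ 0.013 -0.561 -0.175] tool axes of world z [-0.05 -0.97 -0.23]
[-0.11  0.49 -0.52  2.22  0.82  0.36  0.95]
```

```bash
python3 -m inch '[[[0,-0.5,0],[0,-0.14,-0.045],0.6],[[0,-0.5,0],[0,-0.14,-0.045],0.6],[[0,-0.5,0],[0,-0.14,-0.045],0.6],[[0,0,0],[0,-0.13,-0.04],0.6],[[0,0,0],[-0.1,0,0],0.6]]'|head -3
python3 -c "
from h import *;tol([445,150,270],2.84,-.44);print(env.get_state()['q'].round(2))"
```

```text
time_s: 36.45
tool_pos: [433.0, 176.9, 257.6]
tcp_rot: [-1.886, 0.0, 2.852]
t 36.45 p [433.  176.9 257.6] y-axis [ 0.089  0.297 -0.951] x-axis [-0.958  0.286 -0.   ] F [ 0.6  0.3 -1. ] w 0.599
  shift cm [-1.92 -1.87  1.74] turn [-0.125  0.011  0.004] tool axes of world z [-0.   -0.95 -0.31]
[ 0.32  0.61 -1.01  2.16  0.7   0.47  1.71]
```

```bash
python3 -m inch '[[[-1,0,0],[-0.06,0,0],0.6],[[-1,0,0],[-0.06,0,0],0.6],[[0,0,0],[0,0,0],0.6],[[0,0,0],[0,0,0],0.6],[[0,0,0],[0,0,0],0.6]]'|head -3
python3 -c "
from h import *;tol([460,194.5,206],2.84,-.44);print(env.get_state()['q'].round(2))"
```

```text
time_s: 36.95
tool_pos: [447.4, 174.5, 252.7]
tcp_rot: [-2.002, -0.008, 2.859]
t 36.95 p [447.4 174.5 252.7] y-axis [ 0.11   0.404 -0.908] x-axis [-0.96   0.279  0.008] F [ 0.3 -0.1 -1.4] w 0.599
  shift cm [-0.69  5.19 -0.11] turn [-0.009  0.013  0.015] tool axes of world z [ 0.01 -0.91 -0.42]
[ 0.41  0.67 -1.04  2.18  0.73  0.37  1.77]
```

```bash
python3 -m inch '[[[-0.6,1,0],[-0.009,0.01,0.015],0.6],[[0,1.5,0],[0,0,0],0.6],[[0,1.5,0],[0,0,0],0.6],[[0,1,0],[0,0,0],0.6],[[0,0,0],[0,0,0],0.6]]'|head -3
python3 - <<'E'
from h import *
tol([474,239.2,106],2.84,-.44);print(env.get_state()['q'].round(2))
w=env.calibration('wrist');im=env.camera('wrist')[:,:,::-1].copy();cv2.imwrite('pics/w9.png',im);np.savez('w9.npz',**w)
m=cv2.inRange(cv2.cvtColor(im,cv2.COLOR_BGR2HSV),(100,110,90),(115,255,255));
for c in cv2.findContours(m,cv2.RETR_EXTERNAL,cv2.CHAIN_APPROX_NONE)[0]:
    if cv2.contourArea(c)>80:
        P=np.array([wcast(w,p,80)[:2] for p in c[:,0]],np.float32);print(cv2.minEnclosingCircle(P),cv2.boundingRect(c))
E
```

```text
time_s: 37.45
tool_pos: [458.0, 200.3, 208.1]
tcp_rot: [-2.01, 0.006, 2.853]
t 37.45 p [458.  200.3 208.1] y-axis [ 0.126  0.406 -0.905] x-axis [-0.959  0.285 -0.006] F [ 0.4 -0.1 -0.2] w 0.599
  shift cm [-0.36 11.02  0.55] turn [-0.     0.014  0.   ] tool axes of world z [-0.01 -0.9  -0.43]
[ 0.2   0.69 -0.78  2.21  0.87  0.17  1.63]
((380.03271484375, 371.44921875), 14.849656105041504) (351, 232, 18, 16)
((474.713623046875, 239.11940002441406), 21.446809768676758) (228, 150, 48, 30)
((740.7271118164062, 128.64532470703125), 168.25445556640625) (0, 13, 93, 218)
((347.72052001953125, 167.53282165527344), 55.60976791381836) (316, 10, 125, 109)
((206.91065979003906, 286.1102600097656), 178.50172424316406) (436, 0, 76, 236)
```

View pics/w9.png

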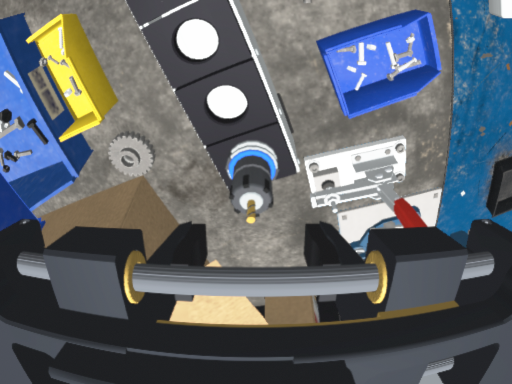

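The blue holder is between the open fingers' lines at (251,180). The ring measures (474.7,239.1), matching the target. Step down the tilted axis while watching joint 6.

```bash
python3 -m inch '[[[-0.4,0.5,0.5],[0,0.014,0],0.6],[[0,1,0],[0,0,0],0.6],[[0,1,0],[0,0,0],0.6],[[0,0,0],[0,0,0],0.6],[[0,0,0],[0,0,0],0.6]]'|head -3
python3 -c "
from h import *;tol([474.5,239.2,106],2.84,-.44);print(env.get_state()['q'].round(2))"
```

```text
time_s: 38.0
tool_pos: [465.2, 204.6, 184.3]
tcp_rot: [-2.011, 0.002, 2.837]
t 38.0 p [465.2 204.6 184.3] y-axis [ 0.13   0.406 -0.904] x-axis [-0.954  0.3   -0.002] F [1.  0.8 0.6] w 0.599
  shift cm [0.17 8.61 0.1 ] turn [ 0.001 -0.002 -0.003] tool axes of world z [-0.   -0.9  -0.43]
[ 0.11  0.71 -0.64  2.21  0.93  0.07  1.57]
```

Joint 6 sits at 0.07 (limit 0.04), so this lean is too much. The flap's low edge actually runs along +y at x ≈ 507, so a small lean (0.18) with the tool's thin side facing the corner (yaw ≈ 2.09) clears it. Back off and re-orient.

```bash
python3 -m inch '[[[0,-1.5,0],[0.1,0,0],0.6],[[0,-1.5,0],[0.1,0,0],0.6],[[0,-1,0],[0.06,0,0],0.6],[[0,0,0],[0,0,0],0.6],[[0,0,0],[0,0,0],0.6]]'|head -3
python3 -m inch '[[[0,0,0],[0,0.14,0.026],0.6],[[0,0,0],[0,0.14,0.026],0.6],[[0,0,0],[0,0.14,0.026],0.6],[[0,0,0],[0,0.14,0.026],0.6],[[0,0,0],[0,0.14,0.026],0.6]]'|head -3
python3 -c "
from h import *;tol([460,230,200],2.09,-.18);print(env.get_state()['q'].round(2))"
```

```text
time_s: 38.5
tool_pos: [461.0, 187.0, 222.7]
tcp_rot: [-1.747, 0.0, 2.83]
time_s: 39.0
tool_pos: [459.5, 180.1, 218.9]
tcp_rot: [-1.745, 0.0, 2.082]
t 39.0 p [459.5 180.1 218.9] y-axis [ 0.151  0.085 -0.985] x-axis [-0.489  0.872 -0.   ] F [-0.3 -0.2  0.3] w 0.599
  shift cm [ 4.33  2.29 -2.12] turn [-0.006 -0.008 -0.001] tool axes of world z [-0.   -0.98 -0.17]
[-0.14  0.57 -0.49  2.14  0.72  0.41  0.89]
```

```bash
python3 -m inch '[[[1.5,0.5,-0.8],[0,0,0],0.6],[[1.5,0.5,-0.7],[0,0,0],0.6],[[1.4,1,-0.5],[0,0,0],0.6],[[0,0.5,0],[0,0,0],0.6],[[0,0,0],[0,0,0],0.6]]'|head -2
python3 -c "
from h import *;tol([461.5,231.7,190],2.09,-.18);print(env.get_state()['q'].round(2))"
```

```text
time_s: 39.5
tool_pos: [456.6, 225.9, 194.2]
t 39.5 p [456.6 225.9 194.2] y-axis [ 0.148  0.08  -0.986] x-axis [-0.483  0.875 -0.001] F [-0.2 -0.7 -0.8] w 0.6
  shift cm [ 0.27  0.53 -0.63] turn [-0.011 -0.014 -0.004] tool axes of world z [-0.   -0.99 -0.17]
[-0.29  0.62 -0.41  2.12  0.77  0.37  0.75]
```

```bash
python3 -m inch '[[[0.3,0.3,-0.65],[-0.011,-0.014,-0.004],0.6],[[0,0.5,0],[0,0,0],0.6],[[0,1,0],[0,0,0],0.6],[[0,1,0],[0,0,0],0.6],[[0,0,0],[0,0,0],0.6]]'|head -2
python3 -c "
from h import *;tol([474.5,239.2,107],2.09,-.18);print(env.get_state()['q'].round(2))"
```

```text
time_s: 40.0
tool_pos: [466.8, 229.7, 166.2]
t 40.0 p [466.8 229.7 166.2] y-axis [ 0.157  0.088 -0.984] x-axis [-0.492  0.871 -0.001] F [-0.9 -0.3  0. ] w 0.6
  shift cm [ 0.46  6.03 -0.05] turn [ 0.    -0.005 -0.002] tool axes of world z [-0.   -0.98 -0.18]
[-0.35  0.67 -0.32  2.12  0.84  0.28  0.7 ]
```

```bash
python3 -m inch '[[[0.45,0.3,0],[0,0,0],0.6],[[0,0.8,0],[0,0,0],0.6],[[0,0.8,0],[0,0,0],0.6],[[0,0.8,0],[0,0,0],0.6],[[0,0,0],[0,0,0],0.6]]'
python3 - <<'E'
from h import *
tol([474.5,239.2,107],2.09,-.18);print(env.get_state()['q'].round(2))
t=env.camera('top');s=env.camera('side')
cv2.imwrite('pics/m10.png',np.hstack([cv2.resize(t[130:250,40:180],(448,384),interpolation=cv2.INTER_CUBIC),cv2.resize(s[70:190,130:240],(352,384),interpolation=cv2.INTER_CUBIC)])[:,:,::-1])
E
```

```text
time_s: 40.5
tool_pos: [469.6, 235.9, 138.3]
tcp_rot: [-1.753, 0.0, 2.084]
ft_force: [0.2, 0.5, -0.4]
gripper_width: 0.598
t 40.5 p [469.6 235.9 138.3] y-axis [ 0.158  0.088 -0.984] x-axis [-0.491  0.871 -0.   ] F [ 0.2  0.5 -0.4] w 0.598
  shift cm [ 0.05  3.19 -0.01] turn [ 0.002 -0.006 -0.001] tool axes of world z [-0.   -0.98 -0.18]
[-0.43  0.72 -0.21  2.13  0.91  0.19  0.63]
```

View pics/m10.png

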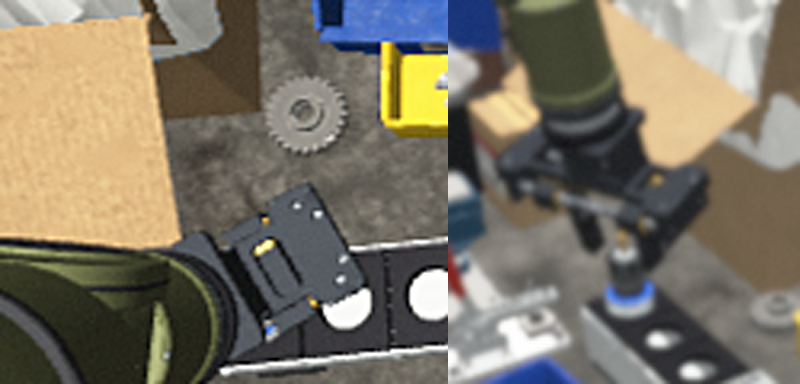

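Clear of the flap: in the side view the fingers straddle the blue holder's cutter. Joint 6 is trending down, so I'll ease the lean slightly and grip a little higher on the nut (TCP z ≈ 112).

```bash
python3 -m inch '[[[0.05,0.6,0],[0.02,0,0],0.6],[[0,0.8,0],[0.01,0,0],0.6],[[0,0.5,0],[0,0,0],0.6],[[0,0,0],[0,0,0],0.6],[[0,0,0],[0,0,0],0.6]]'
python3 -c "
from h import *;tol([474.3,239.2,112],2.09,-.15);print(env.get_state()['q'].round(2))"
```

```text
time_s: 41.1
tool_pos: [472.6, 238.0, 120.1]
tcp_rot: [-1.724, 0.0, 2.083]
ft_force: [-0.5, -1.0, -0.1]
gripper_width: 0.601
t 41.1 p [472.6 238.  120.1] y-axis [ 0.133  0.075 -0.988] x-axis [-0.49   0.872 -0.   ] F [-0.5 -1.  -0.1] w 0.601
  shift cm [ 0.02  0.84 -0.08] turn [ 0.003 -0.007 -0.001] tool axes of world z [-0.   -0.99 -0.15]
[-0.42  0.76 -0.23  2.1   0.9   0.21  0.64]
```

```bash
python3 -m inch '[[[0,0.6,-0.05],[0,0,0],0.6],[[0,0.4,0],[0,0,0],0.6],[[0,0,0],[0,0,0],0.3],[[0,0,0],[0,0,0],0.3],[[0,0,0],[0,0,0],0.3]]'
python3 -m inch '[[[0,0,0],[0,0,0],0.3],[[0,0,0],[0,0,0],0.3],[[0,0,0],[0,0,0],0.3],[[0,0,0],[0,0,0],0.3],[[0,0,0],[0,0,0],0.3]]'
python3 -c "
from h import *;tol([474.3,239.2,200],2.09,-.15);print(env.get_state()['q'].round(2))"
```

```text
time_s: 41.6
tool_pos: [474.1, 239.5, 109.8]
tcp_rot: [-1.725, -0.0, 2.084]
ft_force: [-1.0, 1.2, -1.4]
gripper_width: 0.381
time_s: 42.1
tool_pos: [474.1, 239.5, 109.8]
tcp_rot: [-1.725, -0.0, 2.084]
ft_force: [-0.3, 0.6, -1.4]
gripper_width: 0.376
t 42.1 p [474.1 239.5 109.8] y-axis [ 0.133  0.076 -0.988] x-axis [-0.491  0.871  0.   ] F [-0.3  0.6 -1.4] w 0.376
  shift cm [-0.04 -8.91 -1.38] turn [ 0.004 -0.006 -0.   ] tool axes of world z [ 0.   -0.99 -0.15]
[-0.44  0.78 -0.19  2.1   0.92  0.18  0.62]
```

```bash
python3 -m inch '[[[0,-0.5,-0.08],[0,0,0],0.3],[[0,-1,-0.15],[0,0,0],0.3],[[0,-1.5,-0.23],[0,0,0],0.3],[[0,-2,-0.3],[0,0,0],0.3],[[0,-2,-0.3],[0,0,0],0.3]]'
python3 -c "
from h import *;tol([474.3,239.2,200],2.09,-.15);print(env.get_state()['q'].round(2))"
```

```text
time_s: 42.6
tool_pos: [470.3, 235.8, 179.7]
tcp_rot: [-1.711, 0.004, 2.084]
ft_force: [1.7, -0.5, -4.6]
gripper_width: 0.379
t 42.6 p [470.3 235.8 179.7] y-axis [ 0.123  0.066 -0.99 ] x-axis [-0.491  0.871 -0.004] F [ 1.7 -0.5 -4.6] w 0.379
  shift cm [ 0.09 -1.94 -0.79] turn [-0.01  -0.005 -0.004] tool axes of world z [-0.   -0.99 -0.14]
[-0.28  0.67 -0.44  2.06  0.76  0.43  0.78]
```

Holder lifted clear (knob above the rim). Continue up, then swing over to the carrier while turning the yaw back.

```bash
python3 -m inch '[[[0,-2.5,-0.4],[-0.005,0,0],0.3],[[0,-3,-0.45],[-0.005,0,0],0.3],[[0,-3,-0.45],[0,0,0],0.3],[[0,-1.5,-0.2],[0,0,0],0.3],[[0,0,0],[0,0,0],0.3]]'|head -3
python3 -m inch '[[[-3.6,0,0.7],[0,0.138,0.021],0.3],[[-3.7,0,0.2],[0,0.138,0.021],0.3],[[-3.7,0,-0.3],[0,0.138,0.021],0.3],[[-3.6,0,-0.9],[0,0.138,0.021],0.3],[[-3.4,0,-1.3],[0,0.138,0.021],0.3]]'|head -3
python3 -c "
from h import *;tol([587,-115,285],.6,-.153);print(env.get_state()['q'].round(2))"
```

```text
time_s: 43.1
tool_pos: [467.9, 232.3, 286.1]
tcp_rot: [-1.715, 0.006, 2.083]
time_s: 43.6
tool_pos: [520.5, 54.6, 284.9]
tcp_rot: [-1.71, 0.01, 1.37]
t 43.6 p [520.5  54.6 284.9] y-axis [ 0.134 -0.038 -0.99 ] x-axis [ 0.2   0.98 -0.01] F [ 0.5  1.1 -4.4] w 0.376
  shift cm [-15.29   1.52  -9.78] turn [-0.009  0.763  0.102] tool axes of world z [-0.01 -0.99 -0.14]
[ 0.04  0.49 -0.42  1.94  0.45  0.67  0.71]
```

```bash
python3 -m inch '[[[-3.1,0,-1.9],[0,0.138,0.02],0.3],[[-2.8,0,-2.4],[0,0.138,0.02],0.3],[[-2.4,0,-2.7],[0,0.138,0.02],0.3],[[-2,0,-3],[0,0.138,0.02],0.3],[[-1.5,0,-3.2],[0,0.138,0.02],0.3]]'|head -3
python3 -m inch '[[[0,0,0],[0,0.05,0.007],0.3],[[0,0,0],[0,0,0],0.3],[[0,0,0],[0,0,0],0.3],[[0,0,0],[0,0,0],0.3],[[0,0,0],[0,0,0],0.3]]'|head -3
python3 -c "
from h import *;tol([587.2,-115.4,220],.6,-.153);print(env.get_state()['q'].round(2))"
```

```text
time_s: 44.1
tool_pos: [576.0, -122.9, 297.6]
tcp_rot: [-1.709, 0.028, 0.643]
time_s: 44.6
tool_pos: [572.8, -128.5, 292.4]
tcp_rot: [-1.708, 0.039, 0.584]
t 44.6 p [ 572.8 -128.5  292.4] y-axis [ 0.043 -0.135 -0.99 ] x-axis [ 0.833  0.551 -0.039] F [ 0.3  1.  -4.4] w 0.378
  shift cm [2.2  7.05 1.27] turn [-0.016 -0.01  -0.041] tool axes of world z [-0.04 -0.99 -0.14]
[ 0.18  0.57 -0.18  1.71  0.31  0.84  0.42]
```

```bash
python3 -m inch '[[[2.2,0,1.3],[-0.016,-0.01,-0.041],0.3],[[0,1.5,0.2],[0,0,0],0.3],[[0,2,0.3],[0,0,0],0.3],[[0,2,0.3],[0,0,0],0.3],[[0,1,0.15],[0,0,0],0.3]]'|head -3
python3 -m inch '[[[0,0.5,0.07],[0,0,0],0.3],[[0,0.5,0.07],[0,0,0],0.3],[[0,0,0],[0,0,0],0.3],[[0,0,0],[0,0,0],0.3],[[0,0,0],[0,0,0],0.3]]'|head -3
python3 -c "
from h import *;tol([587.2,-115.4,178],.6,-.153)"
```

```text
time_s: 45.1
tool_pos: [585.8, -101.2, 224.2]
tcp_rot: [-1.725, -0.007, 0.609]
time_s: 45.6
tool_pos: [586.5, -100.4, 214.2]
tcp_rot: [-1.725, -0.008, 0.611]
t 45.6 p [ 586.5 -100.4  214.2] y-axis [ 0.095 -0.121 -0.988] x-axis [0.819 0.574 0.008] F [ 0.1  0.2 -3.8] w 0.376
  shift cm [-0.83  3.77 -0.7 ] turn [0.001 0.01  0.01 ] tool axes of world z [ 0.01 -0.99 -0.15]
```

```bash
python3 -m inch '[[[-0.8,0.3,-1.2],[0.001,0.01,0.01],0.3],[[0,0.8,0.12],[0,0,0],0.3],[[0,1,0.15],[0,0,0],0.3],[[0,0.8,0.12],[0,0,0],0.3],[[0,0,0],[0,0,0],0.3]]'|head -3
python3 -c "
from h import *;tol([587.2,-115.4,178],.6,-.153)"
```

```text
time_s: 46.1
tool_pos: [587.7, -117.7, 185.3]
tcp_rot: [-1.726, -0.0, 0.597]
t 46.1 p [ 587.7 -117.7  185.3] y-axis [ 0.087 -0.128 -0.988] x-axis [0.827 0.562 0.   ] F [-0.3  0.1 -4.6] w 0.379
  shift cm [0.09 0.69 0.32] turn [ 0.002 -0.003 -0.   ] tool axes of world z [ 0.   -0.99 -0.15]
```

```bash
python3 -m inch '[[[0.09,0,0.22],[0.002,0,0],0.3],[[0,0.6,0.09],[0,0,0],0.3],[[0,0.6,0.09],[0,0,0],0.3],[[0,0,0],[0,0,0],0.3],[[0,0,0],[0,0,0],0.3]]'|head -3
python3 - <<'E'
from h import *
tol([587.2,-115.4,110],.6,-.153)
s=env.camera('side');t=env.camera('top')
cv2.imwrite('pics/m11.png',np.hstack([cv2.resize(s[150:290,230:350],(330,384),interpolation=cv2.INTER_CUBIC),cv2.resize(t[120:200,240:330],(432,384),interpolation=cv2.INTER_CUBIC)])[:,:,::-1])
E
```

```text
time_s: 46.6
tool_pos: [587.3, -114.1, 171.3]
tcp_rot: [-1.723, -0.0, 0.599]
t 46.6 p [ 587.3 -114.1  171.3] y-axis [ 0.086 -0.125 -0.988] x-axis [0.826 0.564 0.   ] F [ 0.2  0.1 -2.5] w 0.38
  shift cm [-0.08  6.07  0.83] turn [-0.001 -0.001  0.   ] tool axes of world z [ 0.   -0.99 -0.15]
```

View pics/m11.png

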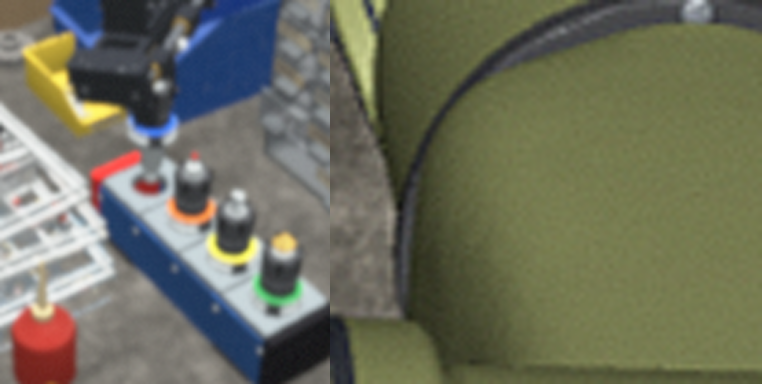

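The knob is centred over pocket 1 at (150,185) in the crop and the holder is upright. Lower it.

```bash
python3 -m inch '[[[-0.07,0,-0.1],[0,0,0],0.3],[[0,0.6,0.09],[0,0,0],0.3],[[0,0.8,0.12],[0,0,0],0.3],[[0,0.8,0.12],[0,0,0],0.3],[[0,0.2,0.03],[0,0,0],0.3]]'
python3 -c "
from h import *;tol([587.2,-115.4,110],.6,-.153)"
```

```text
time_s: 47.2
tool_pos: [587.8, -115.8, 146.1]
tcp_rot: [-1.724, -0.002, 0.599]
ft_force: [0.2, 0.5, -3.4]
gripper_width: 0.372
t 47.2 p [ 587.8 -115.8  146.1] y-axis [ 0.087 -0.125 -0.988] x-axis [0.826 0.563 0.002] F [ 0.2  0.5 -3.4] w 0.372
  shift cm [-0.04  3.56  0.61] turn [ 0.    -0.002  0.001] tool axes of world z [ 0.   -0.99 -0.15]
```

```bash
python3 -m inch '[[[-0.04,0.6,0.12],[0,0,0.001],0.3],[[0,0.8,0.12],[0,0,0],0.3],[[0,0.6,0.09],[0,0,0],0.3],[[0,0.6,0.09],[0,0,0],0.3],[[0,0.2,0.03],[0,0,0],0.3]]'
python3 -c "
from h import *;tol([587.2,-115.4,110],.6,-.153)"
```

```text
time_s: 47.7
tool_pos: [587.2, -115.6, 114.4]
tcp_rot: [-1.723, 0.0, 0.599]
ft_force: [0.2, -0.1, -5.0]
gripper_width: 0.375
t 47.7 p [ 587.2 -115.6  114.4] y-axis [ 0.086 -0.125 -0.988] x-axis [ 0.826  0.564 -0.   ] F [ 0.2 -0.1 -5. ] w 0.375
  shift cm [0.01 0.43 0.08] turn [-0.001 -0.001 -0.   ] tool axes of world z [-0.   -0.99 -0.15]
```

```bash
python3 -m inch '[[[0,0.3,0.05],[0,0,0],0.3],[[0,0.2,0.03],[0,0,0],0.3],[[0,0.2,0.03],[0,0,0],0.3],[[0,0.2,0.03],[0,0,0],0.3],[[0,0.2,0.03],[0,0,0],0.3]]'
python3 -m inch '[[[0,0.2,0.03],[0,0,0],0.3],[[0,0.2,0.03],[0,0,0],0.3],[[0,0.2,0.03],[0,0,0],0.3],[[0,0.2,0.03],[0,0,0],0.3],[[0,0.2,0.03],[0,0,0],0.3]]'
```

```text
time_s: 48.2
tool_pos: [587.2, -115.4, 109.7]
tcp_rot: [-1.727, -0.001, 0.599]
ft_force: [-5.7, 1.7, 10.7]
gripper_width: 0.376
time_s: 48.7
tool_pos: [587.2, -115.4, 109.7]
tcp_rot: [-1.734, -0.003, 0.598]
ft_force: [-4.9, 1.2, 11.4]
gripper_width: 0.376
```

Seated at 109.7 (gripped at 109.8) with 11 N contact. Release and retreat along the tool axis.

```bash
python3 -m inch '[[[0,0,0],[0,0,0],0.5],[[0,0,0],[0,0,0],0.6],[[0,0,0],[0,0,0],0.6],[[0,-1,0],[0,0,0],0.6],[[0,-1.5,0],[0,0,0],0.6]]'
python3 -m inch '[[[0,-2,0],[0,0,0],0.6],[[0,-3,0],[0,0,0],0.6],[[0,-3,0],[0,0,0],0.6],[[0,-3,0],[0,0,0],0.6],[[0,-2,0],[0,0,0],0.6]]'
python3 -m inch '[[[-4,0,0],[0,0,0],0.6],[[-4,0,0],[0,0,0],0.6],[[-4,0,0],[0,0,0],0.6],[[-3,0,0],[0,0,0],0.6],[[0,0,0],[0,0,0],0.6]]'
python3 - <<'E'
from h import *
s=env.camera('side');t=env.camera('top')
cv2.imwrite('pics/m12.png',np.hstack([cv2.resize(s[170:300,250:370],(354,384),interpolation=cv2.INTER_CUBIC),cv2.resize(t[140:200,255:385],(446,206),interpolation=cv2.INTER_CUBIC)[:384] if 0 else cv2.copyMakeBorder(cv2.resize(t[140:200,255:385],(446,206),interpolation=cv2.INTER_CUBIC),0,178,0,0,cv2.BORDER_CONSTANT)])[:,:,::-1])
E
```

```text
time_s: 49.2
tool_pos: [586.3, -112.5, 136.6]
tcp_rot: [-1.737, -0.005, 0.598]
ft_force: [1.1, 0.0, -0.3]
gripper_width: 0.601
time_s: 49.7
tool_pos: [572.6, -94.6, 271.1]
tcp_rot: [-1.736, -0.004, 0.598]
ft_force: [0.3, -0.8, 0.4]
gripper_width: 0.601
time_s: 50.2
tool_pos: [447.6, -180.1, 276.4]
tcp_rot: [-1.744, -0.015, 0.601]
ft_force: [0.5, 0.4, -0.5]
gripper_width: 0.601
```

View pics/m12.png

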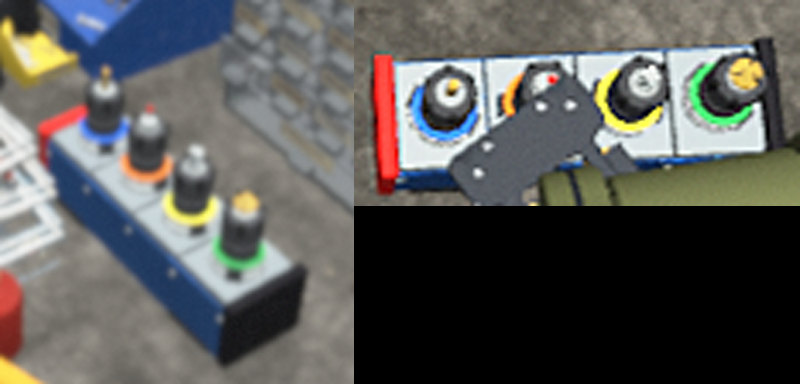

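All four are upright and seated. From the red cap the order is blue, orange, yellow, green, and the gripper is clear above. Hand in.

```bash
python3 -c "
from workcell import env
print(env.job_done())"
```

```text
the job is handed in; nothing more can be done
None
```

All four toolholders are in the blue carrier in the right order: blue next to the red end cap, then orange, yellow and green. I handed the job in after about 50 s of the 115 s.

- **Order of moves:** I moved orange, yellow and green first and blue last. A flap of the cardboard box hangs close to the blue pocket, so blue had to be gripped with the tool leaning slightly, which only fits with its neighbours gone. My first two leans for blue drove joint 6 close to its limit (0.07, against a limit of 0.04), so I backed off and used a smaller one.
- **Seating checks:** each holder was pressed down until it made contact. I read 9–14 N on the wrist while pressing, with one 28 N peak on yellow. Each stopped within about 0.1 mm of the height at which it was gripped in the rack.
- **Final pictures:** the side view shows all four upright and level in their pockets with nothing touching them. The top view agrees, although the raised gripper partly hid orange and yellow.
- **Disagreements:** the top and side cameras differed by about 4 mm on where the carrier pockets are. I used the wrist camera's measurements, and the holders went in without catching. My first three readings of the box flap's corner differed by up to about 25 mm, so I measured it again from three views.

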